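Set the dividers of a cast drying rack with a spacer gauge

ROBOT

A 6-joint arm with a two-finger parallel gripper is mounted at the origin on a cart in front of the work surface, level with it; the furniture and walls round the work are solid. World frame = base frame: x ahead of the robot, y to its left, z up, the work surface at z = 0. Lengths are in mm, angles in rad, forces in N, time in s.
With the tool pointing down it reaches from about 250 to 800 mm from the base axis. Payload 8.5 kg.
Tool frame: the origin (TCP) lies where the fingers leave the gripper's body, on its centre line; the fingertips stand 73 mm ahead of it and the grasp point (between the pads) lies pinch_z ahead of it (pinch_z is the distance from the TCP to the grasp point, in mm); z points along the fingers, y is the line along which they close (so a half turn about z gives the same grasp; the last joint's range is limited). The gripper opens to 85 mm and grips with 20 to 120 N. Pads are 22 mm wide; open, the fingers measure 114 mm over their backs; the gripper's body (76 mm by 85 mm) begins 54 mm behind the grasp point. The pads swing forward as they close: fully open they stand 13 mm farther back than shut.
Start: joints at [-1.298, 0.238, -0.013, 1.319, 0, 1.571], TCP at [141.438, -505.551, 303.876] pointing down, gripper open.
Joint ranges: [-2.66, 2.66], [-1.03, 1.9], [-1.14, 1.46], [-1.82, 2.27], [-1.45, 1.34], [-3.14, 3.14]. Speed limits (rad/s): [2.22, 2.22, 2.79, 3.14, 3.14, 3.14].

INTERFACE

Orientations are given as a 3x3 rotation matrix whose columns are the frame's x, y, z axes.
In Python, from bench import observe, camera, camera_params, finish_job, boxes_of, spot_point, pinch_z gives the robot as it stands. The module is installed in compiled form; this text tells all that it offers.
- The arm moves only by the tool send_rows, never from a script. Its argument "rows" is a list of rows, each an object with "offset": the shift along the tool's x, y, z in units of 60 mm (1.0 is 60 mm), a list of three; "spin": the turn about the tool's z in units of 8 degrees (1.0 is 8 degrees). In form: [{"offset": [tx, ty, tz], "spin": spin}, ...]. A call has exactly 10 rows; each row is the pose to reach, as a shift and turn from the pose commanded when the call began, along the tool's axes at that moment; what a row does not reach only later rows make up. A row lasts 1/8 s, in which the tool goes at most 62.5 mm and 10.7 degrees, less where a joint would pass 70% of its speed; a pose out of reach is approached as far as the arm can. A call with a gripper value outside its range is refused whole. "gripper" is the opening, from 0 (shut) to 1 (fully open), set as the call begins (left out, the last holds). The fingers move at their own pace and stop on an object; "grip_force" is the grip in N (left out, the last holds). Time passes only in rows, so rows that repeat a pose let the fingers close, or fill a call up. It gives the time, the measured TCP pose, the force, the opening and the grip force at its end, in the units of the state.
- observe(): the state, without advancing time (a new reading comes with each control period).
- camera(name): name is "scene" or "top" or "wrist"; returns (picture, depth): 420x560x3 uint8, blue, green, red; 420x560 float32, mm along the optical axis (not along the pixel's ray), 0 where there is no reading.
- camera_params(name): a dict with "fx", "fy", "cx", "cy" (pixels), "cam_to_world" (4x4, takes a point from camera to world coordinates). Camera axes: x right, y down, z forward; pixel columns grow to the right and rows downward; lengths in mm; the calibration is good to about 2 mm. The wrist camera is an equidistant fisheye: a pixel r from the principal point sees the ray r / f radians off the axis. A picture is of the moment at which its call begins: read the wrist's pose just before it. camera_params takes no time and is no camera call; for the wrist camera it gives the pose at the moment of the call.
- finish_job(): hands the job in; it is judged then, once.
Trained networks look in the newest picture that a camera, given by its name, has taken for a name from the list of things; names that differ only in an ending like _2 or _b are one class to them, and where a whole thing is asked for, a point or a joint stands for the part that bears it (a point fixed in the world has none). Each returns a list of dicts, best first, with "confidence" (0 to 1); they miss things now and then, are a little off and sometimes report something else, mostly with a low value. They report only what shows in the picture. A call takes as long as a camera call.
- boxes_of(camera, query): "xyz" ([x, y, z] in mm, in the coordinates of the camera as it stood for that picture, good to about 4 mm: the middle of the surface that is visible of it).
- spot_point(camera, query): "xyz" ([x, y, z] in mm, in the coordinates of the camera as it stood for that picture, good to about 4 mm: a listed point, or the origin of a listed thing).
The state is a dict: "time": time; "joint_positions": joint angles; "joint_vel": joint speeds; "joint_efforts": joint torques, N m; "tcp_pos": TCP position; "eef_rot": TCP orientation; "wrist_force": force on the tool from outside, world axes, zero at the start; "ft_torque": the same for the moment, N m; "gripper_width": finger opening in mm; "grasp_force": force on a finger pad.
Only numpy, scipy, OpenCV 4.12 (cv2) and the standard library are available. Lean on these libraries where they do the work, as an engineer would, in place of code of your own. Each camera call takes 0.05 s, during which the arm holds its last target. There are 200 camera calls.

TASK

Take the spacer gauge by its handle out of the work pan it stands in and set the rack's three dividers at equal gaps, working from the fixed end plate: hook the slot over each divider in turn, lip behind it, draw it up until the block bears gently but firmly on the end plate (then on the divider set before), and hold it there a moment, without shifting the dividers already set. Then stand the gauge upright in the same pan again and leave everything else where it lies.

Things in the scene. Friction and masses are not known exactly. Their poses are not given: they have to be found in the camera images.
- rack: aluminium drying rack for dental casts, fixed to the worktop: a channel 92 mm wide (x) and 270 mm long (y, from -133 to +137 mm), side rails 30 mm high. Origin at its underside on the worktop; its +y axis runs along the row, from the end plate towards the open end; z up.
- end_plate: fixed upright aluminium plate across the -y end of the rack, 76 mm wide, 12 mm thick, top 80 mm above the worktop; rigid. Origin at worktop height in the plane of the face that looks along the row; axes as the rack's.
- end_face (a point): point on the end plate's face that looks along the row, mid-width, 65 mm above the worktop; axes as the rack's
- divider_1: sliding divider 1 (next to the end plate): grey upright fin 70 mm wide (rack x), 6 mm thick (rack y), top 80 mm above the worktop, on a 20 mm long foot 30 mm high. Slides only along rack y, drag its own, 4 to 9 N; stays where left. Origin at worktop height in the plane of its face towards the end plate; axes as the rack's.
- near_face_1 (a point): point on divider 1's face towards the end plate, mid-width, 65 mm above the worktop; axes as the rack's
- far_face_1 (a point): point on divider 1's face away from the end plate, mid-width, 65 mm above the worktop; axes as the rack's
- divider_2: sliding divider 2 (the middle one): grey upright fin 70 mm wide (rack x), 6 mm thick (rack y), top 80 mm above the worktop, on a 20 mm long foot 30 mm high. Slides only along rack y, drag its own, 4 to 9 N; stays where left. Origin at worktop height in the plane of its face towards the end plate; axes as the rack's.
- near_face_2 (a point): point on divider 2's face towards the end plate, mid-width, 65 mm above the worktop; axes as the rack's
- far_face_2 (a point): point on divider 2's face away from the end plate, mid-width, 65 mm above the worktop; axes as the rack's
- divider_3: sliding divider 3 (the farthest from the end plate): grey upright fin 70 mm wide (rack x), 6 mm thick (rack y), top 80 mm above the worktop, on a 20 mm long foot 30 mm high. Slides only along rack y, drag its own, 4 to 9 N; stays where left. Origin at worktop height in the plane of its face towards the end plate; axes as the rack's.
- near_face_3 (a point): point on divider 3's face towards the end plate, mid-width, 65 mm above the worktop; axes as the rack's
- far_face_3 (a point): point on divider 3's face away from the end plate, mid-width, 65 mm above the worktop; axes as the rack's
- gauge: black plastic spacer gauge, an upside-down U with a handle on top; 34 mm wide (x), 54 mm long (y), 92 mm high, 0.09 to 0.18 kg. Origin centre of its underside, z up. Block and lip hang down from z 40 to 0 with an open 11 mm slot between them (y +8 to +19 mm); bridge z 40 to 52. Stands in the work pan at the start, its +y roughly along the rack's +y; to be used with its +y along the rack's +y.
- gauge_handle (a point): middle of the gauge's handle, 70 mm above the gauge's underside, on its vertical axis. Handle 20 mm thick along gauge y (grip it so), 36 mm wide along x, from 52 to 92 mm above the underside
- gauge_block (a point): centre of the spacer block's face towards -y (gauge y -27 mm), 20 mm above the underside. Block y -27 to +8 mm, 35 mm thick; it goes between a divider and its neighbour, and this face meets the neighbour
- gauge_lip (a point): centre of the thin lip's inner face (gauge y +19 mm), 20 mm above the underside. Lip y +19 to +27 mm; it goes behind a divider and draws it along rack -y (5 mm play in the slot). With the lip on the divider and the block on the neighbour the gap is 40 mm (35 + 11 - 6): the distance that counts
- work_pan: open plastic work pan that holds the gauge and a brush wheel (two more such pans stand empty at the back), fixed; outside 143 mm (x) by 208 mm (y), inside floor 122 by 186 mm and 3 mm above the worktop, walls 43 mm high; origin centre of its underside. The gauge stands in its -y half.
- brush_wheel: polishing brush wheel, 61 mm across, 16 mm thick, lying in the +y half of the work pan; bystander, origin centre of its underside
- cast_a: loose plaster dental cast 56x68x32 mm behind the rack, bystander
- cast_b: loose plaster dental cast 56x68x32 mm behind the rack, bystander
- tray_a: loose metal impression tray 85x74x16 mm, bystander

How it is judged (in metres and radians):
On the way, in this order (a step that is already met when the one before it is completed fails the run):
1. the gauge is pressed home on divider 1: its block bears on the end plate with more than 2 N, its lip bears on divider 1, and the gaps up to divider 1 are right (contact force between gauge and end_plate above 2 N and contact force between gauge and divider_1 above 1 N and y of near_face_1 in the frame of end_face between 0.0385 and 0.0415 m), for 0.2 s.
2. the gauge is pressed home on divider 2: its block bears on the face of divider 1 with more than 2 N, its lip bears on divider 2, and the gaps up to divider 2 are right (contact force between gauge and divider_1 above 2 N and contact force between gauge and divider_2 above 1 N and y of near_face_1 in the frame of end_face between 0.0385 and 0.0415 m and y of near_face_2 in the frame of far_face_1 between 0.0385 and 0.0415 m), for 0.2 s.
3. the gauge is pressed home on divider 3: its block bears on the face of divider 2 with more than 2 N, its lip bears on divider 3, and the gaps up to divider 3 are right (contact force between gauge and divider_2 above 2 N and contact force between gauge and divider_3 above 1 N and y of near_face_1 in the frame of end_face between 0.0385 and 0.0415 m and y of near_face_2 in the frame of far_face_1 between 0.0385 and 0.0415 m and y of near_face_3 in the frame of far_face_2 between 0.0385 and 0.0415 m), for 0.2 s.
At the end, for the whole second after the job is handed in: All three gaps (end plate to divider 1, divider 1 to 2, divider 2 to 3, face to face) are 40 mm to within 1.5 mm; the gauge stands upright (within 0.1 rad) on the floor of the work pan, at rest and released; the bystanders are within 25 mm of where they lay (y of near_face_1 in the frame of end_face between 0.0385 and 0.0415 m and y of near_face_2 in the frame of far_face_1 between 0.0385 and 0.0415 m and y of near_face_3 in the frame of far_face_2 between 0.0385 and 0.0415 m and x of gauge in the frame of work_pan between -0.05 and 0.05 m and y of gauge in the frame of work_pan between -0.075 and 0.075 m and z of gauge in the frame of work_pan below 0.012 m and angle between gauge's own z axis and vertical below 0.1 rad and linear speed of gauge below 0.01 m/s); the robot touches nothing.
It fails at once if the gauge is pressed on the end plate with more than 10 N (contact force between gauge and end_plate above 10 N).
It fails at once if the gauge is pressed on a divider with more than 20 N (contact force between gauge and divider_1 above 20 N or contact force between gauge and divider_2 above 20 N or contact force between gauge and divider_3 above 20 N).
It fails at once if a bystander is moved more than 25 mm (distance of any of cast_a, cast_b, tray_a, brush_wheel from where it was at the start of the episode above 0.025 m).
It also fails if it takes over 72 s, if anything falls off the work surface, if the arm or the gripper's body presses on something with over 40 N, if the wrist force passes 120 N, or if a joint passes its speed limit or range.

## Working session

There is one attempt and no reset: what is moved stays moved. The work goes in short steps, Python scripts to look and compute and a tool call to move; the robot and the scene stay as the last step left them, time stands still between calls to the robot, and variables do not carry over. Pictures are saved under pics/ and viewed, at most 10 in all, crops included, and the job is handed in when it is done.

Besides the shell and the picture viewer there is one more tool, called after "Call:" as name([rows], argument=value, ...), one row to a line, values as JSON. send_rows: Moves the arm, as the interface text tells. Its arguments: {"type":"object","properties":{"rows":{"type":"array","items":{"type":"object","properties":{"offset":{"type":"array","items":{"type":"number"}},"spin":{"type":"number"}}}},"gripper":{"type":"number"},"grip_force":{"type":"number"}},"required":["rows"]}

```bash
mkdir -p pics
cat > h.py <<'E'
import numpy as np, cv2
from bench import *
np.set_printoptions(precision=2,suppress=True)
def w(cam,p,T=None):
    T=np.array(camera_params(cam)["cam_to_world"]) if T is None else T
    return (T@np.r_[p,1])[:3]
def look(cam,name=None):
    T=np.array(camera_params(cam)["cam_to_world"]); im,d=camera(cam)
    if name: cv2.imwrite(f"pics/{name}.png",im)
    return im,d,T
E
python3 - <<'E'
from h import *
s=observe(); print(s["time"],s["tcp_pos"],s["eef_rot"],s["wrist_force"],s["gripper_width"]); print("pz",pinch_z() if callable(pinch_z) else pinch_z)
for c in("scene","top"):
    im,d,T=look(c,c+"0")
    for q in("rack","gauge_handle","gauge","work_pan","end_face","near_face_1","far_face_1","brush_wheel","gauge_block","gauge_lip"):
        for r in spot_point(c,q)[:4]: print(c,q,round(r["confidence"],2),w(c,r["xyz"],T))
E
```

```text
0.0 [ 141.36 -505.29  303.29] [[ 0.96  0.27 -0.  ]
 [ 0.27 -0.96  0.  ]
 [-0.   -0.   -1.  ]] [-0.21  0.44 -0.1 ] 85.68964852142975
pz 53.900000000000006
scene rack 0.64 [507.62 119.45   1.18]
scene gauge_handle 0.82 [ 529.38 -202.22   73.86]
scene gauge 0.83 [ 529.43 -203.15    3.76]
scene work_pan 0.85 [ 536.77 -237.28    2.4 ]
scene end_face 0.74 [518.52   5.02  65.17]
scene end_face 0.15 [501.14 196.02   2.01]
scene near_face_1 0.81 [509.16  72.42  62.61]
scene near_face_1 0.65 [506.26 139.85  64.54]
scene far_face_1 0.89 [505.37 148.08  68.27]
scene far_face_1 0.87 [510.47  73.28  66.8 ]
scene far_face_1 0.74 [500.26 207.47  67.72]
scene brush_wheel 0.64 [ 528.66 -293.62    0.74]
scene gauge_block 0.93 [ 555.22 -200.79   21.41]
scene gauge_lip 0.85 [ 512.68 -209.41   22.69]
scene gauge_lip 0.55 [508.68  69.63  64.29]
top rack 0.65 [511.63 120.08  -1.17]
top rack 0.24 [ 559.44 -201.91   20.66]
top gauge_handle 0.9 [ 530.85 -205.89   78.47]
top gauge 0.55 [ 529.59 -199.12    0.2 ]
top work_pan 0.96 [ 530.93 -238.09    2.83]
top end_face 0.58 [516.93   2.18  66.34]
top near_face_1 0.74 [ 524.89 -202.35   -2.37]
top near_face_1 0.66 [504.1  135.6   66.82]
top near_face_1 0.59 [500.74 197.09  66.61]
top near_face_1 0.55 [507.74  69.34  65.37]
top far_face_1 0.65 [501.84 144.25  67.06]
top far_face_1 0.62 [503.9   78.68  67.6 ]
top far_face_1 0.55 [497.91 203.29  68.01]
top brush_wheel 0.67 [506.53  70.49  68.76]
top brush_wheel 0.54 [ 521.33 -288.81    6.77]
top gauge_block 0.69 [ 560.25 -199.39   22.2 ]
top gauge_lip 0.73 [ 514.29 -209.37   22.02]
top gauge_lip 0.33 [505.03 140.24   0.53]
```

View pics/scene0.png

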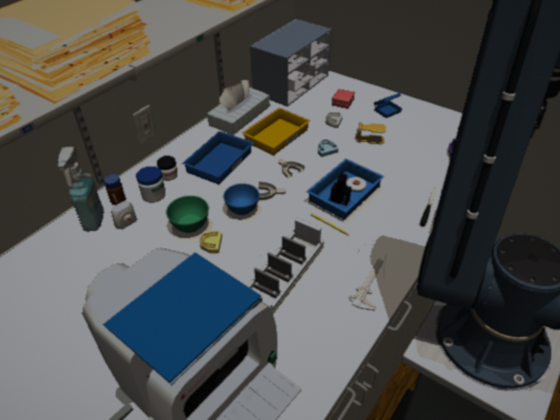

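View pics/top0.png

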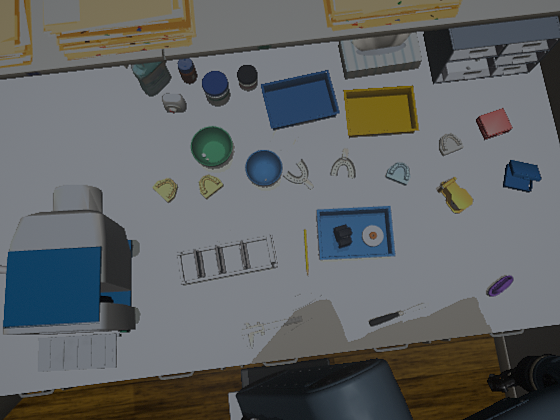

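Run:
```python
from h import *
s=observe();R=np.array(s["eef_rot"]);t=np.array(s["tcp_pos"])
print(R); T=np.array(camera_params("wrist")["cam_to_world"]); print(R.T@(T[:3,3]-t)); print(R.T@T[:3,:3]); print(camera_params("wrist")["fx"])
print(R.T@(np.array([530,-215,300])-t)/60)
im=cv2.imread("pics/top0.png");cv2.imwrite("pics/crop.png",cv2.resize(im[195:295,170:400],None,fx=3.4,fy=3.4,interpolation=cv2.INTER_CUBIC))
```

```text
[[ 0.96  0.27 -0.  ]
 [ 0.27 -0.96  0.  ]
 [ 0.   -0.   -1.  ]]
[ 77.09  -0.66 -70.75]
[[-0.   -0.95 -0.3 ]
 [ 1.   -0.   -0.  ]
 [ 0.   -0.3   0.95]]
325.19226210127806
[ 7.54 -2.92  0.07]
```

View pics/crop.png

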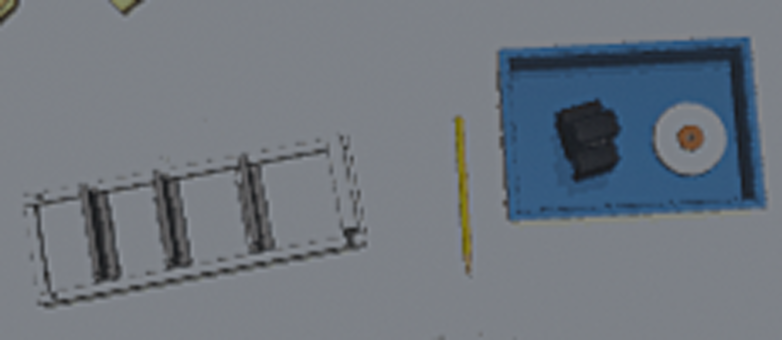

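Call:
send_rows([
  {"offset":[0.9,-0.3,0]},
  {"offset":[1.7,-0.6,0]},
  {"offset":[2.5,-0.9,0]},
  {"offset":[3.3,-1.2,0]},
  {"offset":[4.1,-1.6,0]},
  {"offset":[4.9,-1.9,0]},
  {"offset":[5.6,-2.2,0]},
  {"offset":[6.2,-2.5,0]},
  {"offset":[6.5,-2.8,0]},
  {"offset":[6.5,-2.9,0]},
])

```text
invalid input
```

```bash
cat > wr.py <<'E'
from h import *
import sys
s=observe(); print(s["time"],s["tcp_pos"],s["wrist_force"],s["gripper_width"])
im,d,T=look("wrist",sys.argv[1])
for q in sys.argv[2:]:
    for r in spot_point("wrist",q)[:4]: print(q,round(r["confidence"],2),w("wrist",r["xyz"],T))
E
python3 wr.py w1 gauge gauge_handle gauge_block gauge_lip brush_wheel work_pan
```

```text
1.1 [ 141.42 -505.55  303.9 ] [-0.95 -0.39 -0.62] 85.2068613120372
```

View pics/w1.png

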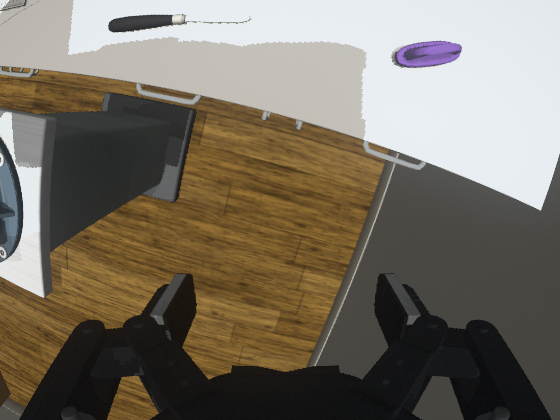

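Call:
send_rows([
  {"offset":[0.9,-0.3,0],"spin":0},
  {"offset":[1.7,-0.6,0],"spin":0},
  {"offset":[2.5,-0.9,0],"spin":0},
  {"offset":[3.3,-1.2,0],"spin":0},
  {"offset":[4.1,-1.6,0],"spin":0},
  {"offset":[4.9,-1.9,0],"spin":0},
  {"offset":[5.6,-2.2,0],"spin":0},
  {"offset":[6.2,-2.5,0],"spin":0},
  {"offset":[6.5,-2.8,0],"spin":0},
  {"offset":[6.5,-2.9,0],"spin":0},
])

```text
time: 2.7
tcp_pos: [470.8, -231.7, 303.7]
eef_rot: [[0.962, 0.272, -0.0], [0.272, -0.962, 0.0], [-0.0, -0.0, -1.0]]
wrist_force: [1.0, 0.1, -0.0]
gripper_width: 85.9
grasp_force: 0.0
```

```bash
python3 wr.py w2 gauge gauge_handle gauge_block gauge_lip brush_wheel work_pan
```

```text
2.7 [ 470.84 -231.75  303.66] [ 1.04  0.11 -0.02] 85.92831661856917
gauge 0.76 [ 531.05 -208.42    0.61]
gauge_handle 0.78 [ 528.56 -203.4    74.07]
gauge_block 0.6 [ 555.09 -205.63   23.66]
gauge_lip 0.62 [ 508.03 -205.68   20.42]
gauge_lip 0.48 [507.68 149.14  66.82]
brush_wheel 0.57 [ 522.13 -296.22    1.96]
work_pan 0.59 [ 534.28 -238.16   -2.47]
```

View pics/w2.png

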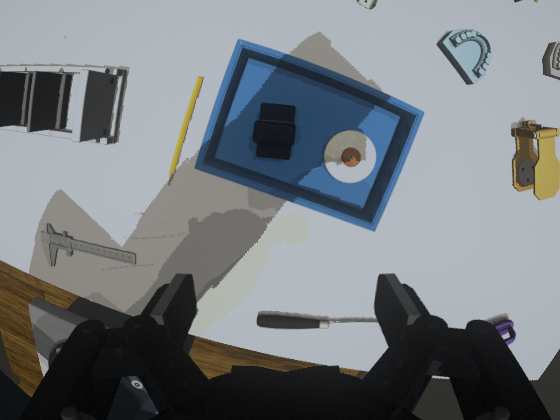

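```bash
cat >> h.py <<'E'
def cloud(cam,d,T):
    p=camera_params(cam); v,u=np.mgrid[:420,:560]; x=(u-p["cx"])/p["fx"]; y=(v-p["cy"])/p["fy"]
    if cam=="wrist":
        th=np.hypot(x,y)+1e-9; k=np.tan(np.minimum(th,1.4))/th; x,y=x*k,y*k
    P=np.stack([x*d,y*d,d,np.ones_like(d)],-1)@T.T
    P=P[...,:3]; P[d<=0]=np.nan; return P
def sel(P,lo,hi):
    with np.errstate(invalid="ignore"): return P[((P>lo)&(P<hi)).all(-1)]
E
python3 - <<'E'
from h import *
for c in("wrist","top","scene"):
    im,d,T=look(c); P=cloud(c,d,T)
    for lo,hi in(((490,-250,80),(570,-160,115)),((480,-260,45),(580,-150,70))):
        q=sel(P,lo,hi)
        print(c,lo[2],len(q),np.median(q,0) if len(q) else "", cv2.minAreaRect(q[:,:2].astype(np.float32)) if len(q)>4 else "")
    q=sel(P,(400,-40,65),(620,260,95)); print(len(q))
    if c=="top":
        for r in q[np.argsort(q[:,1])][::12]: print(r)
E
```

```text
wrist 80 936 [ 529.76 -204.08   95.14] ((529.4385986328125, -204.34519958496094), (20.563993453979492, 35.44055938720703), 10.035321235656738)
wrist 45 1067 [ 540.98 -204.28   55.27] ((529.6494750976562, -204.1382293701172), (54.2549934387207, 33.82320785522461), 9.252142906188965)
2103
top 80 110 [ 527.03 -203.92   94.09] ((528.0367431640625, -204.46273803710938), (20.183612823486328, 35.988922119140625), 10.965534210205078)
top 45 126 [ 519.97 -200.8    54.47] ((529.4864501953125, -203.98118591308594), (52.94198226928711, 34.92932891845703), 8.426932334899902)
339
[484.9   -7.95  76.01]
[509.35  -5.56  79.1 ]
[520.32  -4.2   80.2 ]
[486.94  -2.95  85.06]
[523.52  -1.86  79.3 ]
[536.66  -0.83  83.64]
[526.     0.48  82.56]
[519.26   1.49  74.36]
[507.56   2.77  79.65]
[543.46   3.89  79.85]
[549.09   5.91  80.71]
[482.71  70.17  83.97]
[497.27  71.64  78.34]
[510.79  72.73  80.13]
[496.57  73.93  85.09]
[535.77  75.38  80.43]
[473.12 136.43  75.84]
[499.63 138.4   82.25]
[513.69 139.89  80.52]
[527.47 141.18  80.87]
[519.7  142.2   78.81]
[503.75 143.97  77.31]
[466.57 195.56  79.87]
[465.22 197.25  69.66]
[517.49 198.03  85.63]
[531.05 199.34  69.61]
[529.39 200.37  81.03]
[473.69 201.59  71.41]
[518.17 203.36  85.49]
scene 80 88 [ 527.25 -198.21   93.52] ((529.4388427734375, -204.77529907226562), (20.560924530029297, 42.11052703857422), 9.306556701660156)
scene 45 162 [ 521.12 -193.22   55.51] ((529.7470092773438, -201.89483642578125), (54.68878173828125, 38.174983978271484), 10.986632347106934)
624
```

Call:
send_rows([
  {"offset":[0.15,-0.02,0.2],"spin":-1.2},
  {"offset":[0.3,-0.05,0.4],"spin":-2.4},
  {"offset":[0.45,-0.07,0.6],"spin":-3.6},
  {"offset":[0.6,-0.1,0.8],"spin":-4.8},
  {"offset":[0.75,-0.12,1.0],"spin":-6.0},
  {"offset":[0.9,-0.14,1.2],"spin":-7.2},
  {"offset":[1.0,-0.16,1.4],"spin":-8.4},
  {"offset":[1.06,-0.17,1.6],"spin":-9.6},
  {"offset":[1.065,-0.17,1.7],"spin":-10.46},
  {"offset":[1.065,-0.17,1.7],"spin":-10.46},
], gripper=0.75)

```text
time: 4.45
tcp_pos: [528.7, -206.0, 201.4]
eef_rot: [[-0.161, 0.987, -0.001], [0.987, 0.161, 0.0], [0.001, -0.001, -1.0]]
wrist_force: [0.3, 0.3, -0.3]
gripper_width: 64.3
grasp_force: 0.0
```

Run:
```python
from h import *
s=observe();print(s["joint_positions"],s["wrist_force"],pinch_z() if callable(pinch_z) else pinch_z)
im,d,T=look("wrist","w3"); P=cloud("wrist",d,T)
for lo,hi in(((490,-250,80),(570,-160,110)),((480,-260,45),(580,-150,70))):
    q=sel(P,lo,hi); print(len(q),np.median(q,0),cv2.minAreaRect(q[:,:2].astype(np.float32)))
for q in("gauge_handle","gauge_block","gauge_lip"):
    for r in spot_point("wrist",q)[:2]: print(q,round(r["confidence"],2),w("wrist",r["xyz"],T))
```

```text
[-0.37  0.36 -0.1   1.11  0.    1.04] [ 0.28  0.35 -0.25] 53.900000000000006
2030 [ 529.03 -200.98   94.96] ((529.4714965820312, -204.12603759765625), (20.388057708740234, 35.71087646484375), 9.455831527709961)
2281 [ 525.72 -199.19   55.2 ] ((529.2232666015625, -203.3123779296875), (54.08893585205078, 35.079864501953125), 10.006538391113281)
gauge_handle 0.56 [ 526.5  -201.11   74.11]
gauge_block 0.68 [ 556.38 -202.77   22.09]
gauge_lip 0.74 [ 507.64 -206.43   21.47]
```

View pics/w3.png

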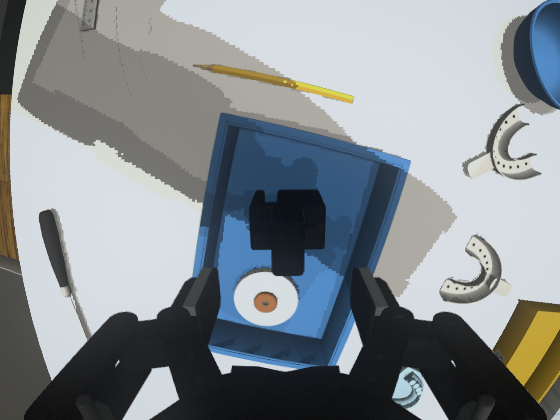

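Call:
send_rows([
  {"offset":[0.028,0.016,0.2],"spin":0},
  {"offset":[0.028,0.016,0.4],"spin":0},
  {"offset":[0.028,0.016,0.6],"spin":0},
  {"offset":[0.028,0.016,0.8],"spin":0},
  {"offset":[0.028,0.016,0.95],"spin":0},
  {"offset":[0.028,0.016,1.05],"spin":0},
  {"offset":[0.028,0.016,1.1],"spin":0},
  {"offset":[0.028,0.016,1.12],"spin":0},
  {"offset":[0.028,0.016,1.12],"spin":0},
  {"offset":[0.028,0.016,1.12],"spin":0},
])

```text
time: 5.9
tcp_pos: [529.7, -204.1, 135.0]
eef_rot: [[-0.162, 0.987, 0.0], [0.987, 0.162, -0.0], [-0.0, 0.0, -1.0]]
wrist_force: [0.8, 0.3, 0.7]
gripper_width: 63.8
grasp_force: 0.0
```

Call:
send_rows([
  {"offset":[0,0,0],"spin":0},
  {"offset":[0,0,0],"spin":0},
  {"offset":[0,0,0],"spin":0},
  {"offset":[0,0,0],"spin":0},
  {"offset":[0,0,0],"spin":0},
  {"offset":[0,0,0],"spin":0},
  {"offset":[0,0,0],"spin":0},
  {"offset":[0,0,0],"spin":0},
  {"offset":[0,0,-0.1],"spin":0},
  {"offset":[0,0,-0.2],"spin":0},
], gripper=0, grip_force=80)

```text
time: 7.15
tcp_pos: [529.2, -203.9, 146.6]
eef_rot: [[-0.162, 0.987, -0.001], [0.987, 0.162, 0.001], [0.001, -0.001, -1.0]]
wrist_force: [0.0, -0.0, -2.7]
gripper_width: 19.1
grasp_force: 78.1
```

Call:
send_rows([
  {"offset":[0,0,-0.6],"spin":0},
  {"offset":[0.1,0.02,-1.2],"spin":1.2},
  {"offset":[0.6,0.05,-1.7],"spin":2.4},
  {"offset":[1.2,0.1,-1.9],"spin":3.6},
  {"offset":[1.9,0.2,-1.9],"spin":4.8},
  {"offset":[2.6,0.25,-1.9],"spin":6.1},
  {"offset":[3.2,0.3,-1.9],"spin":7.4},
  {"offset":[3.8,0.38,-1.9],"spin":8.7},
  {"offset":[4.3,0.42,-1.9],"spin":10.0},
  {"offset":[4.55,0.44,-1.9],"spin":11.3},
])

```text
time: 8.4
tcp_pos: [511.0, 71.1, 260.9]
eef_rot: [[0.989, 0.15, -0.0], [0.15, -0.989, 0.0], [-0.0, -0.0, -1.0]]
wrist_force: [0.2, -0.9, -1.7]
gripper_width: 19.2
grasp_force: 78.5
```

```bash
cat > rk.py <<'E'
from h import *
import sys
s=observe();print(s["time"],s["tcp_pos"],s["wrist_force"])
D=[]
for c in sys.argv[2:]:
    im,d,T=look(c,sys.argv[1]+c); P=cloud(c,d,T); q=sel(P,(440,-40,74),(580,260,86)); 
    a=0.09
    for it in range(6):   # yaw by minimising spread of projected tops, via divider line fits
        u=np.array([-np.sin(a),np.cos(a)]); v=q[:,:2]@u; h,e=np.histogram(v,bins=np.arange(-20,320,2)); 
        g=np.split(np.sort(v),np.where(np.diff(np.sort(v))>6)[0]+1); g=[k for k in g if len(k)>15]
        sl=[]
        for k in g:
            m=(v>=k[0])&(v<=k[-1]); x=q[m,:2]@np.array([np.cos(a),np.sin(a)]); 
            if np.ptp(x)>40: sl.append(np.polyfit(x,v[m],1)[0])
        if not sl: break
        a+=np.median(sl)
    print(c,"yaw",a,len(q),"slopes",np.array(sl))
    for k in g:
        m=(v>=k[0])&(v<=k[-1]);x=q[m,:2]@np.array([np.cos(a),np.sin(a)]); r=np.percentile(k,[3,50,97]); print("  band",len(k),r,"z",np.median(q[m,2]),"xrange",np.percentile(x,[2,98]))
E
python3 rk.py w4 wrist top scene
```

```text
8.4 [511.04  71.07 260.88] [ 0.2  -0.92 -1.67]
wrist yaw 0.06559971016384185 2922 slopes [-0.  0. -0.]
  band 1297 [-38.6  -32.17 -27.02] z 80.54023533471235 xrange [476.73 549.05]
  band 308 [38.34 41.09 43.85] z 80.32248317021396 xrange [514.57 546.93]
  band 666 [105.59 107.91 111.27] z 80.44214714584685 xrange [480.17 546.5 ]
  band 651 [164.32 166.08 170.15] z 80.1503227810523 xrange [480.54 546.51]
top yaw 0.07401247965350707 164 slopes [ 0.02 -0.02]
  band 107 [-44.18 -39.01 -33.15] z 79.81017482090783 xrange [474.89 547.57]
  band 57 [159.41 162.83 165.54] z 79.59561307063564 xrange [480.71 545.2 ]
scene yaw 0.06566669712696983 349 slopes [ 0.01  0.   -0.02 -0.  ]
  band 86 [-39.07 -31.47 -25.66] z 79.78152597480323 xrange [475.43 523.08]
  band 78 [37.11 41.47 45.16] z 79.28708933461172 xrange [480.05 546.44]
  band 90 [105.54 110.24 113.35] z 78.79495999421493 xrange [478.42 545.96]
  band 95 [164.34 169.19 171.85] z 79.16027277634817 xrange [478.89 544.35]
```

View pics/w4wrist.png

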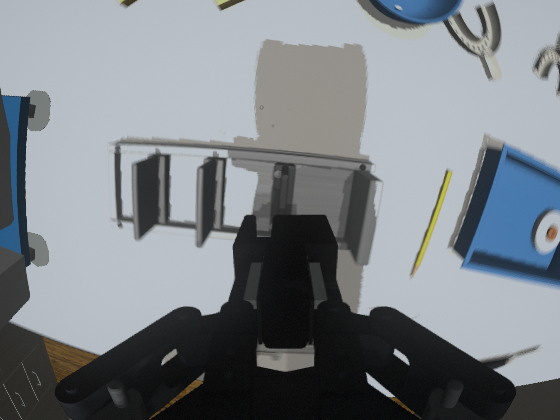

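Call:
send_rows([
  {"offset":[-0.01,0.05,0],"spin":0.2},
  {"offset":[-0.02,0.1,0.1],"spin":0.4},
  {"offset":[-0.03,0.163,0.2],"spin":0.61},
  {"offset":[-0.03,0.163,0.3],"spin":0.61},
  {"offset":[-0.03,0.163,0.4],"spin":0.61},
  {"offset":[-0.03,0.163,0.5],"spin":0.61},
  {"offset":[-0.03,0.163,0.55],"spin":0.61},
  {"offset":[-0.03,0.163,0.6],"spin":0.61},
  {"offset":[-0.03,0.163,0.6],"spin":0.61},
  {"offset":[-0.03,0.163,0.6],"spin":0.61},
])

```text
time: 9.8
tcp_pos: [512.4, 47.0, 224.9]
eef_rot: [[0.996, 0.088, -0.001], [0.088, -0.996, 0.01], [0.0, -0.01, -1.0]]
wrist_force: [0.3, 0.1, -2.0]
gripper_width: 19.2
grasp_force: 78.4
```

```bash
cat > st.py <<'E'
from h import *
s=observe();t=np.array(s["tcp_pos"]);R=np.array(s["eef_rot"]);a=.0656
e=np.array([np.cos(a),np.sin(a),0]);u=np.array([-np.sin(a),np.cos(a),0]);f=np.array(s["wrist_force"])
print(s["time"],"rack x,v,z",e@t,u@t,t[2],"yaw err",np.arctan2(R[1,0],R[0,0])-a,"Fx,Fv,Fz",e@f,u@f,f[2],"grip",s["gripper_width"])
E
python3 st.py; python3 rk.py w5 wrist
python3 - <<'E'
from h import *
im,d,T=look("scene"); P=cloud("scene",d,T); a=.0656
q=sel(P,(440,0,86),(580,140,190)); v=q[:,:2]@np.array([-np.sin(a),np.cos(a)])
for lo in range(86,190,6):
    m=(q[:,2]>=lo)&(q[:,2]<lo+6)
    if m.sum()>3: print(lo,m.sum(),v[m].min(),v[m].max())
E
```

```text
9.8 rack x,v,z 514.4001559989816 13.30319547561546 224.86455464952738 yaw err 0.022363039591805314 Fx,Fv,Fz 0.3380135012772407 0.11326096033043201 -1.9597882189232 grip 19.23025891330311
9.8 [512.42  47.   224.86] [ 0.33  0.14 -1.96]
wrist yaw 0.06363723392145218 3659 slopes [-0.  0. -0.]
  band 1712 [-37.68 -31.47 -26.43] z 80.57323464207971 xrange [476.94 549.25]
  band 301 [38.64 41.09 43.96] z 80.30117428120357 xrange [524.7  547.11]
  band 858 [106.48 108.23 112.09] z 80.092523072371 xrange [479.78 546.19]
  band 788 [165.19 166.75 170.9 ] z 79.89842736880678 xrange [479.58 546.1 ]
92 16 0.1500228086693794 43.317969501304454
98 38 -12.588505558805046 44.40141128205446
104 33 -6.971306615411531 44.73687493674097
110 43 -11.72181351799969 43.75781888493143
116 35 -12.517453844132014 43.26161640695029
122 35 -5.437030437216873 44.646889752406814
128 30 -8.611660244201934 42.46136252423938
134 40 -9.492572677326788 44.1646773465831
140 78 -10.3504349057123 43.74455238674757
146 40 -9.301185679177294 43.650184677356265
152 16 10.076921732108815 31.046055029754505
158 16 8.60216154224627 37.0343803403379
164 32 9.88238084698262 39.22027051159274
170 25 9.727817406665467 39.896636990513734
176 29 2.211543994599067 38.11304254048941
182 46 1.1272065588057603 38.80459285807975
188 5 1.8333132924752038 30.045832910296227
```

```bash
python3 st.py
python3 - <<'E'
from h import *
s=observe();print(s["joint_positions"],s["joint_vel"],s["joint_efforts"],s["ft_torque"],s["eef_rot"])
E
```

```text
9.9 rack x,v,z 514.4059408679672 13.291524591044649 224.89108718025042 yaw err 0.02234727221204824 Fx,Fv,Fz 1.053998522552601 0.49015347900741557 -1.929466413995471 grip 18.980898941188652
[ 0.09  0.26 -0.19  1.12  0.01  3.14] [-0.  0. -0. -0. -0. -0.] [  0.02 -54.38  33.26   0.     0.04  -0.  ] [0.   0.03 0.05] [[ 1.    0.09 -0.  ]
 [ 0.09 -1.    0.01]
 [ 0.   -0.01 -1.  ]]
```

Call:
send_rows([
  {"offset":[0,0.4,0],"spin":0},
  {"offset":[0,1.0,0],"spin":0},
  {"offset":[0,1.6,0],"spin":0},
  {"offset":[-0.02,2.2,0],"spin":0},
  {"offset":[-0.04,2.8,0],"spin":0},
  {"offset":[-0.06,3.3,0],"spin":0},
  {"offset":[-0.07,3.7,0],"spin":0},
  {"offset":[-0.07,4.0,0.2],"spin":0},
  {"offset":[-0.07,4.13,0.4],"spin":0},
  {"offset":[-0.07,4.13,0.6],"spin":0},
])

```text
time: 11.15
tcp_pos: [529.6, -199.8, 184.9]
eef_rot: [[0.996, 0.087, -0.002], [0.087, -0.996, 0.01], [-0.001, -0.011, -1.0]]
wrist_force: [0.2, 0.3, -1.8]
gripper_width: 18.9
grasp_force: 78.5
```

```bash
python3 st.py
python3 - <<'E'
from h import *
s=observe();print(s["tcp_pos"],s["joint_positions"],s["eef_rot"])
E
```

```text
11.15 rack x,v,z 515.3271630498592 -234.07519456867033 184.88809553049524 yaw err 0.02189117172978851 Fx,Fv,Fz 0.17528026549119954 0.24044239384588875 -1.770309086470318 grip 18.892821240966253
[ 529.56 -199.79  184.89] [-0.36  0.37 -0.13  1.07  0.01  2.69] [[ 1.    0.09 -0.  ]
 [ 0.09 -1.    0.01]
 [-0.   -0.01 -1.  ]]
```

Call:
send_rows([
  {"offset":[0,0,0.15],"spin":0},
  {"offset":[0,0,0.3],"spin":0},
  {"offset":[0,0,0.45],"spin":0},
  {"offset":[0,0,0.6],"spin":0},
  {"offset":[0,0,0.7],"spin":0},
  {"offset":[0,0,0.76],"spin":0},
  {"offset":[0,0,0.8],"spin":0},
  {"offset":[0,0,0.82],"spin":0},
  {"offset":[0,0,0.825],"spin":0},
  {"offset":[0,0,0.825],"spin":0},
])

```text
time: 12.4
tcp_pos: [529.9, -199.5, 136.9]
eef_rot: [[0.996, 0.088, -0.001], [0.088, -0.996, 0.01], [0.0, -0.01, -1.0]]
wrist_force: [-0.1, -0.8, -1.8]
gripper_width: 19.2
grasp_force: 78.5
```

Call:
send_rows([
  {"offset":[0,0,0],"spin":0},
  {"offset":[0,0,0],"spin":0},
  {"offset":[0,0,0],"spin":0},
  {"offset":[0,0,0],"spin":0},
  {"offset":[0,0,0],"spin":0},
  {"offset":[0,0,-0.2],"spin":0},
  {"offset":[0,0,-0.4],"spin":0},
  {"offset":[0,0,-0.6],"spin":0},
  {"offset":[0,0,-0.9],"spin":0},
  {"offset":[0,0,-1.1],"spin":0},
], gripper=0.7)

```text
time: 13.65
tcp_pos: [530.2, -200.2, 204.3]
eef_rot: [[0.996, 0.088, 0.0], [0.088, -0.996, 0.009], [0.001, -0.009, -1.0]]
wrist_force: [0.2, 0.2, 0.3]
gripper_width: 59.4
grasp_force: 0.0
```

Call:
send_rows([
  {"offset":[0,0,0],"spin":1.25},
  {"offset":[0,0,0],"spin":2.5},
  {"offset":[0,0,0],"spin":3.75},
  {"offset":[0,0,0],"spin":5},
  {"offset":[0,0,0],"spin":6.25},
  {"offset":[0,0,0],"spin":7.5},
  {"offset":[0,0,0],"spin":8.75},
  {"offset":[0,0,0],"spin":10},
  {"offset":[0,0,0],"spin":11.25},
  {"offset":[0,0,0],"spin":11.5},
])

```text
time: 14.9
tcp_pos: [384.1, -352.0, 201.6]
eef_rot: [[0.665, -0.735, 0.129], [-0.744, -0.64, 0.19], [-0.057, -0.223, -0.973]]
wrist_force: [-0.1, -0.3, 0.1]
gripper_width: 59.6
grasp_force: 0.0
```

```bash
cat > j.py <<'E'
from h import *
s=observe();print(s["time"],np.array(s["tcp_pos"]),np.array(s["joint_positions"]),np.abs(s["joint_vel"]).max());print(np.array(s["eef_rot"]))
E
python3 j.py
```

```text
14.9 [ 384.09 -351.97  201.6 ] [-0.84  0.32 -0.19  1.12  0.22  3.14] 0.4618385299145966
[[ 0.67 -0.74  0.13]
 [-0.74 -0.64  0.19]
 [-0.06 -0.22 -0.97]]
```

Call:
send_rows([
  {"offset":[0,0,0],"spin":-0.2},
  {"offset":[0,0,0],"spin":-0.4},
  {"offset":[0,0,0],"spin":-0.6},
  {"offset":[0,0,0],"spin":-0.8},
  {"offset":[0,0,0],"spin":-1},
  {"offset":[0,0,0],"spin":-1.2},
  {"offset":[0,0,0],"spin":-1.4},
  {"offset":[0,0,0],"spin":-1.6},
  {"offset":[0,0,0],"spin":-1.8},
  {"offset":[0,0,0],"spin":-2},
])

```text
time: 16.15
tcp_pos: [384.7, -351.4, 201.3]
eef_rot: [[0.844, -0.52, 0.129], [-0.536, -0.823, 0.19], [0.007, -0.229, -0.973]]
wrist_force: [0.2, -0.3, 0.2]
gripper_width: 59.2
grasp_force: 0.0
```

```bash
python3 j.py
```

```text
16.15 [ 384.7  -351.4   201.27] [-0.84  0.32 -0.19  1.12  0.22  2.86] 0.22160913473273758
[[ 0.84 -0.52  0.13]
 [-0.54 -0.82  0.19]
 [ 0.01 -0.23 -0.97]]
```

```bash
cat > ik.py <<'E'
from h import *
from scipy.optimize import least_squares
from scipy.spatial.transform import Rotation as Ro
LO=np.array([-2.66,-1.03,-1.14,-1.82,-1.45,-3.14]);HI=np.array([2.66,1.9,1.46,2.27,1.34,3.14])
def fk(j,k):
    r0,h,a,c2,b,c3,p,q,L=k
    f=j[1]-j[2]+j[3]                       # tool pitch, pi/2 = down
    r=r0+a*np.sin(j[1]+c2)+b*np.cos(j[1]-j[2]+c3); z=h+a*np.cos(j[1]+c2)-b*np.sin(j[1]-j[2]+c3)
    d=np.array([np.cos(f),0,-np.sin(f)]); n=np.array([np.sin(f),0,np.cos(f)]); t=np.array([0,1,0.])
    dt=np.cos(j[4])*d+np.sin(j[4])*t
    P=np.array([r,0,z])+p*d+q*n+L*dt
    y0=-np.cos(j[4])*t+np.sin(j[4])*d      # tool y at reference roll
    R=np.stack([np.cross(y0,dt),y0,dt],1)@Ro.from_euler("z",j[5]-np.pi).as_matrix()
    B=Ro.from_euler("z",j[0]).as_matrix(); return B@P,B@R
D=[([-1.298,.238,-.013,1.319,0,1.571],[141.4,-505.55,303.9],5),([-.37,.36,-.10,1.11,0,1.04],[528.7,-206,201.4],1),
([.09,.26,-.19,1.12,.01,3.14],[512.4,47,224.9],1),([-.36,.37,-.13,1.07,.01,2.69],[529.6,-199.8,184.9],1),([-.84,.32,-.19,1.12,.22,3.14],[384.1,-352,201.6],1)]
s=observe(); D.append((list(s["joint_positions"]),list(s["tcp_pos"]),5)); RN=np.array(s["eef_rot"])
pri=np.array([0,150,300,0,300,0,60,60,150.])
g=lambda k:np.r_[np.concatenate([wt*(fk(np.array(j),k)[0]-x) for j,x,wt in D]),(k-pri)/np.array([100,100,100,.3,100,.3,100,100,60])]
K=least_squares(g,pri).x
def ik(P,R,j0,W):
    def e(j):
        p,r=fk(j,K); return np.r_[W*(p-P)/1000,Ro.from_matrix(R@r.T).as_rotvec()]
    return least_squares(e,np.clip(j0,LO+1e-6,HI-1e-6),bounds=(LO,HI)).x
E
python3 - <<'E'
from ik import *
print(K); print(g(K)[:18].reshape(-1,3)); print(fk(np.array(D[-1][0]),K)[1]-RN); print(D[-1])
R0=np.array([[.996,.088,0],[.088,-.996,.009],[.001,-.009,-1]]);R0=Ro.from_matrix(R0).as_matrix()
for W in(1,1.7,2.5,4):
    j=np.array([-.36,.34,-.1,1.1,.01,2.69]); 
    for sp in np.arange(0,93,4): j=ik(np.array([530.2,-200.2,204.3]),R0@Ro.from_euler("z",sp,degrees=True).as_matrix(),j,W)
    print(W,j,fk(j,K)[0])
    A=Ro.from_euler("z",.0656).as_matrix()@np.diag([1,-1,-1.]); j3=ik(np.array([511.4,61.0,224.9]),A,np.array([.09,.26,-.19,1.12,.0,3.1]),W);print("   c3",j3,fk(j3,K)[0])
E
```

```text
[ 10.09 186.68 574.36   0.04 395.35  -0.06 126.42 -32.08 234.15]
[[ 0.18  0.05 -0.02]
 [ 0.02  0.93  0.17]
 [ 0.01  1.59  0.09]
 [ 0.9   2.62 -0.04]
 [-1.35  1.55 -1.31]
 [ 0.26 -0.38  0.24]]
[[-0. -0.  0.]
 [-0.  0. -0.]
 [ 0.  0.  0.]]
([np.float64(-0.8402848082332085), np.float64(0.3213191513906601), np.float64(-0.18532414869197672), np.float64(1.1210956232054239), np.float64(0.22417415718715836), np.float64(2.8594986990401123)], [np.float64(384.6998708679757), np.float64(-351.40355808933344), np.float64(201.26528767758228)], 5)
1 [-1.38 -0.07 -0.66  1.    0.11  3.14] [  80.57 -286.08  204.3 ]
   c3 [ 0.07  0.26 -0.19  1.12  0.    3.14] [513.    39.72 224.9 ]
1.7 [-1.11  0.16 -0.42  1.05  0.24  3.14] [ 232.63 -347.25  204.3 ]
   c3 [ 0.09  0.26 -0.19  1.12  0.01  3.14] [512.65  46.41 224.9 ]
2.5 [-0.87  0.32 -0.2   1.16  0.33  3.14] [ 376.82 -329.27  204.3 ]
   c3 [ 0.09  0.26 -0.19  1.12  0.01  3.14] [512.28  51.65 224.9 ]
4 [-0.69  0.43 -0.06  1.27  0.42  3.14] [ 472.85 -269.3   204.3 ]
   c3 [ 0.1   0.26 -0.19  1.12  0.02  3.14] [511.87  56.42 224.9 ]
```

```bash
cat >> ik.py <<'E'
def run(j,rows,W,mode=1):
    P0,R0=fk(j,K)
    for o,sp in rows:
        P=P0+R0@(60*np.array(o,float)); R=R0@Ro.from_euler("z",8*sp,degrees=True).as_matrix()
        p,r=fk(j,K)
        dp=P-p; n=np.linalg.norm(dp); rv=Ro.from_matrix(R@r.T).as_rotvec(); m=np.linalg.norm(rv)
        if mode: P=p+dp*min(1,62.5/max(n,1e-9)); R=Ro.from_rotvec(rv*min(1,np.deg2rad(10.7)/max(m,1e-9))).as_matrix()@r
        jn=ik(P,R,j,W); mx=np.abs((jn-j)/(np.array([2.22,2.22,2.79,3.14,3.14,3.14])*.7/8)).max(); j=j+(jn-j)/max(1,mx)
    return j
E
cat > t.py <<'E'
from ik import *
j0=np.array([-.36,.34,-.12,1.11,.01,2.69])
rows=[((0,0,0),sp) for sp in(1.25,2.5,3.75,5,6.25,7.5,8.75,10,11.25,11.5)]
for W in(1.5,1.8,2.2,3): 
  for mode in(0,1): j=run(j0,rows,W,mode);p,r=fk(j,K);print(W,mode,j,p,r[:,2])
E
python3 t.py
```

```text
1.5 0 [-1.2   0.07 -0.52  1.03  0.2   3.14] [ 176.7  -326.6   205.97] [ 0.18  0.11 -0.98]
1.5 1 [-0.93  0.26 -0.25  1.1   0.16  3.14] [ 324.05 -372.84  205.97] [ 0.11  0.13 -0.99]
1.8 0 [-1.08  0.16 -0.41  1.06  0.25  3.14] [ 245.78 -339.58  205.97] [ 0.19  0.17 -0.97]
1.8 1 [-0.75  0.32 -0.18  1.13  0.22  3.14] [ 414.84 -317.37  205.97] [ 0.11  0.2  -0.97]
2.2 0 [-0.95  0.25 -0.3   1.12  0.31  3.14] [ 323.26 -334.45  205.97] [ 0.19  0.25 -0.95]
2.2 1 [-0.58  0.37 -0.11  1.17  0.27  3.14] [ 487.21 -245.97  205.97] [ 0.09  0.26 -0.96]
3 0 [-0.79  0.36 -0.16  1.2   0.37  3.14] [ 414.24 -299.41  205.97] [ 0.16  0.35 -0.92]
3 1 [-0.53  0.38 -0.09  1.18  0.29  3.14] [ 504.67 -222.48  205.97] [ 0.08  0.28 -0.96]
```

```bash
cat > t2.py <<'E'
from ik import *
W=1.75
s=observe(); j0=np.array(s["joint_positions"])
# jump: tool at j6=-3.1 keeping tool axis, position moved to candidate
P0,R0=fk(j0,K)
for dx,dy in((0,0),(50,50),(100,0),(0,-80),(-80,0),(-60,-60),(60,-60)):
    j=j0.copy(); n=34
    for i in range(1,n+1):
        j=ik(P0+np.array([dx,dy,40])*i/n,R0@Ro.from_euler("z",-340/n*i,degrees=True).as_matrix(),j,W)
    out=[]
    for ex in(4,7,9,11): 
        k=run(j,[((0,0,0),-min(ex,1.3*i)) for i in range(1,11)],W); p,r=fk(k,K); out.append(np.r_[ex,np.round(r[:2,2],3),np.round(p,0)])
    print(dx,dy,j); print(np.array(out))
E
python3 t2.py
```

```text
0 0 [-0.84  0.29 -0.12  1.22  0.22 -3.07]
[[   4.      0.13    0.14  471.   -184.    241.  ]
 [   7.      0.13    0.04  471.   -122.    241.  ]
 [   9.      0.12   -0.03  465.   -123.    241.  ]
 [  11.      0.12   -0.06  463.   -124.    241.  ]]
50 50 [-0.71  0.29 -0.12  1.19  0.23 -2.94]
[[   4.      0.13    0.14  489.   -193.    241.  ]
 [   7.      0.14    0.07  495.    -81.    241.  ]
 [   9.      0.14   -0.    490.    -82.    241.  ]
 [  11.      0.14   -0.04  487.    -84.    241.  ]]
100 0 [-0.72  0.41  0.06  1.26  0.23 -2.95]
[[   4.      0.13    0.14  547.   -231.    241.  ]
 [   7.      0.14    0.04  556.   -160.    241.  ]
 [   9.      0.14   -0.01  552.   -161.    241.  ]
 [  11.      0.13   -0.04  551.   -162.    241.  ]]
0 -80 [-0.92  0.4   0.05  1.29  0.21 -3.14]
[[   4.      0.12    0.13  508.   -234.    241.  ]
 [   7.      0.1     0.    500.   -225.    241.  ]
 [   9.      0.09   -0.05  497.   -225.    241.  ]
 [  11.      0.08   -0.08  495.   -226.    241.  ]]
-80 0 [-0.93  0.21 -0.23  1.19  0.21 -3.14]
[[   4.      0.12    0.13  412.   -162.    241.  ]
 [   7.      0.12    0.04  408.    -85.    241.  ]
 [   9.      0.11   -0.04  401.    -87.    241.  ]
 [  11.      0.1    -0.07  398.    -89.    241.  ]]
-60 -60 [-0.94  0.31 -0.09  1.24  0.2  -3.14]
[[   4.      0.12    0.12  457.   -206.    241.  ]
 [   7.      0.1     0.01  455.   -170.    241.  ]
 [   9.      0.08   -0.05  450.   -171.    241.  ]
 [  11.      0.07   -0.09  447.   -172.    241.  ]]
60 -60 [-0.83  0.44  0.11  1.3   0.22 -3.07]
[[   4.      0.13    0.14  542.   -240.    241.  ]
 [   7.      0.12    0.01  538.   -225.    241.  ]
 [   9.      0.11   -0.04  535.   -225.    241.  ]
 [  11.      0.11   -0.06  534.   -225.    241.  ]]
```

```bash
cat > t3.py <<'E'
from ik import *
W=1.75
s=observe(); j0=np.array(s["joint_positions"]); P0,R0=fk(j0,K); res=[]
for px,py in((300,-400),(250,-430),(200,-450),(140,-505),(300,-480),(230,-350),(200,-560)):
    j=j0.copy(); n=30
    for i in range(1,n+1):
        j=ik(P0+(np.array([px,py,260])-P0)*i/n,R0@Ro.from_euler("z",-320/n*i,degrees=True).as_matrix(),j,W)
    j1=j
    while j1[5]>-3.135: j1=ik(*[(p,r@Ro.from_euler("z",-.02).as_matrix()) for p,r in [fk(j1,K)]][0],j1,W)
    for ex in(3,5,6,7,8,10,12):
        k=run(j1,[((0,0,0),-min(ex,1.3*i)) for i in range(1,11)],W); p,r=fk(k,K); res.append((np.hypot(*r[:2,2]),px,py,ex,r[:2,2],p,k))
res.sort(key=lambda r:r[0])
for r in res[:8]: print(*r)
E
python3 t3.py
```

```text
0.0025289355000213372 200 -560 8 [0. 0.] [ 377.94 -421.74  260.  ] [-0.84  0.33  0.    1.25  0.   -3.14]
0.005173119299423677 140 -505 8 [-0.01  0.  ] [ 351.13 -331.1   260.  ] [-0.75  0.19 -0.2   1.19 -0.   -3.14]
0.029457129198329553 200 -560 7 [0.02 0.02] [ 379.45 -422.51  260.  ] [-0.85  0.33  0.01  1.25  0.03 -3.14]
0.029711755888609432 140 -505 7 [0.01 0.03] [ 353.56 -331.96  260.  ] [-0.77  0.19 -0.19  1.19  0.03 -3.14]
0.03363425472942092 200 -560 10 [-0.02 -0.03] [ 375.81 -421.24  260.  ] [-0.83  0.32 -0.01  1.24 -0.03 -3.14]
0.04611308075846163 140 -505 10 [-0.03 -0.03] [ 347.85 -330.76  260.  ] [-0.74  0.18 -0.21  1.18 -0.05 -3.14]
0.047421238115923366 200 -450 10 [ 0.03 -0.04] [ 365.32 -252.16  260.  ] [-0.6   0.09 -0.31  1.12 -0.02 -3.14]
0.0497252347297133 200 -450 8 [0.05 0.  ] [ 369.36 -251.97  260.  ] [-0.62  0.1  -0.3   1.13  0.03 -3.14]
```

Call:
send_rows([
  {"offset":[-0.15,0.4,-0.2],"spin":-1.3},
  {"offset":[-0.3,0.8,-0.4],"spin":-2.6},
  {"offset":[-0.45,1.2,-0.6],"spin":-3.9},
  {"offset":[-0.6,1.7,-0.85],"spin":-5.2},
  {"offset":[-0.75,2.1,-1.05],"spin":-6.5},
  {"offset":[-0.9,2.5,-1.25],"spin":-7.8},
  {"offset":[-1.05,2.9,-1.5],"spin":-9.1},
  {"offset":[-1.2,3.3,-1.7],"spin":-10.4},
  {"offset":[-1.35,3.7,-1.9],"spin":-11.7},
  {"offset":[-1.49,4.12,-2.08],"spin":-13},
])

```text
time: 17.4
tcp_pos: [163.6, -530.7, 265.8]
eef_rot: [[0.296, 0.947, 0.129], [0.93, -0.316, 0.189], [0.22, 0.064, -0.973]]
wrist_force: [0.2, 0.4, -0.8]
gripper_width: 59.9
grasp_force: 0.0
```

Call:
send_rows([
  {"offset":[0,0,0],"spin":-1.3},
  {"offset":[0,0,0],"spin":-2.6},
  {"offset":[0,0,0],"spin":-3.9},
  {"offset":[0,0,0],"spin":-5.2},
  {"offset":[0,0,0],"spin":-6.5},
  {"offset":[0,0,0],"spin":-7.8},
  {"offset":[0,0,0],"spin":-9.1},
  {"offset":[0,0,0],"spin":-10.4},
  {"offset":[0,0,0],"spin":-11.7},
  {"offset":[0,0,0],"spin":-13},
])

```text
time: 18.65
tcp_pos: [164.3, -530.2, 265.5]
eef_rot: [[-0.99, 0.058, 0.129], [0.082, 0.978, 0.19], [-0.115, 0.198, -0.973]]
wrist_force: [-0.8, -0.2, 0.1]
gripper_width: 59.6
grasp_force: 0.0
```

```bash
python3 j.py
```

```text
18.65 [ 164.32 -530.18  265.47] [-1.34  0.41  0.11  1.44  0.17 -1.28] 1.4423906155858814
[[-0.99  0.06  0.13]
 [ 0.08  0.98  0.19]
 [-0.11  0.2  -0.97]]
```

```bash
cat > t4.py <<'E'
from ik import *
W=1.75
j0=np.array(observe()["joint_positions"]); res=[]
for ox in(-.6,-.3,0,.3,.6):
  for oy in(-.6,-.3,0,.3,.6):
    j=run(j0,[((ox*i/10,oy*i/10,0),-1.3*i) for i in range(1,11)],W)
    for ex in(8,8.5,9): 
        k=run(j,[((0,0,0),-min(ex,1.3*i)) for i in range(1,11)],W); p,r=fk(k,K); res.append((np.hypot(*r[:2,2]),ox,oy,ex,r[:2,2],p,k,j))
res.sort(key=lambda r:r[0])
for r in res[:3]+[q for q in res if q[1]==q[2]==0]: print(*r)
E
python3 t4.py
```

```text
0.0022839623697423228 0 0.3 9 [0. 0.] [ 342.85 -367.75  269.05] [-0.82  0.21 -0.14  1.22  0.   -3.14] [-1.33  0.37  0.07  1.42  0.17 -3.09]
0.0026203047109037334 0.3 0.6 9 [ 0. -0.] [ 332.86 -337.7   270.55] [-0.79  0.16 -0.2   1.2   0.   -3.14] [-1.35  0.33  0.01  1.41  0.17 -3.11]
0.003541581229132852 -0.3 0 9 [0. 0.] [ 352.18 -397.44  267.54] [-0.85  0.26 -0.07  1.24  0.   -3.14] [-1.31  0.41  0.13  1.44  0.17 -3.07]
0.005417065319836289 0 0 9 [-0.  0.] [ 341.33 -394.23  265.47] [-0.86  0.25 -0.1   1.23 -0.   -3.14] [-1.34  0.41  0.11  1.44  0.17 -3.1 ]
0.011162589888933724 0 0 8.5 [0.   0.01] [ 342.06 -394.43  265.47] [-0.86  0.25 -0.09  1.23  0.01 -3.14] [-1.34  0.41  0.11  1.44  0.17 -3.1 ]
0.022782542690604254 0 0 8 [0.01 0.02] [ 342.84 -394.73  265.47] [-0.86  0.26 -0.09  1.23  0.02 -3.14] [-1.34  0.41  0.11  1.44  0.17 -3.1 ]
```

Rotate to the limit with oy 0.3, then a slightly short excess (8.5), and measure.

Call:
send_rows([
  {"offset":[0,0.03,0],"spin":-1.3},
  {"offset":[0,0.06,0],"spin":-2.6},
  {"offset":[0,0.09,0],"spin":-3.9},
  {"offset":[0,0.12,0],"spin":-5.2},
  {"offset":[0,0.15,0],"spin":-6.5},
  {"offset":[0,0.18,0],"spin":-7.8},
  {"offset":[0,0.21,0],"spin":-9.1},
  {"offset":[0,0.24,0],"spin":-10.4},
  {"offset":[0,0.27,0],"spin":-11.7},
  {"offset":[0,0.3,0],"spin":-13},
])

```text
time: 19.9
tcp_pos: [165.5, -512.5, 269.1]
eef_rot: [[0.183, -0.975, 0.129], [-0.969, -0.157, 0.19], [-0.165, -0.159, -0.973]]
wrist_force: [-0.8, 0.2, -0.6]
gripper_width: 59.9
grasp_force: 0.0
```

Call:
send_rows([
  {"offset":[0,0,0],"spin":-1.3},
  {"offset":[0,0,0],"spin":-2.6},
  {"offset":[0,0,0],"spin":-3.9},
  {"offset":[0,0,0],"spin":-5.2},
  {"offset":[0,0,0],"spin":-6.5},
  {"offset":[0,0,0],"spin":-7.8},
  {"offset":[0,0,0],"spin":-8.5},
  {"offset":[0,0,0],"spin":-8.5},
  {"offset":[0,0,0],"spin":-8.5},
  {"offset":[0,0,0],"spin":-8.5},
])

```text
time: 21.15
tcp_pos: [365.8, -323.7, 269.7]
eef_rot: [[0.747, -0.664, 0.008], [-0.664, -0.747, -0.001], [0.006, -0.004, -1.0]]
wrist_force: [-0.7, 0.2, -0.4]
gripper_width: 59.8
grasp_force: 0.0
```

```bash
python3 j.py; python3 -c "
from h import *
print(np.array(observe()['eef_rot'])[:,2]*1000)"
```

```text
21.15 [ 365.81 -323.74  269.67] [-0.73  0.19 -0.17  1.21  0.   -3.14] 0.4479727204000915
[[ 0.75 -0.66  0.01]
 [-0.66 -0.75 -0.  ]
 [ 0.01 -0.   -1.  ]]
[   7.65   -0.85 -999.97]
```

Call:
send_rows([
  {"offset":[0.05,-0.3,0.05],"spin":1.3},
  {"offset":[0.1,-0.6,0.1],"spin":2.6},
  {"offset":[0.17,-1.0,0.2],"spin":3.9},
  {"offset":[0.25,-1.4,0.3],"spin":5.2},
  {"offset":[0.33,-1.8,0.4],"spin":6.5},
  {"offset":[0.41,-2.2,0.5],"spin":7.8},
  {"offset":[0.5,-2.6,0.6],"spin":9.1},
  {"offset":[0.58,-3.0,0.7],"spin":10.4},
  {"offset":[0.65,-3.25,0.8],"spin":11.7},
  {"offset":[0.67,-3.36,0.9],"spin":13},
])

```text
time: 22.4
tcp_pos: [530.8, -200.6, 216.4]
eef_rot: [[-0.829, -0.559, 0.007], [-0.559, 0.829, -0.0], [-0.006, -0.004, -1.0]]
wrist_force: [0.1, -0.2, -0.2]
gripper_width: 59.7
grasp_force: 0.0
```

```bash
python3 j.py
cat > hd.py <<'E'
from h import *
for c in("wrist","top"):
    im,d,T=look(c,"z"+c); P=cloud(c,d,T)
    for lo,hi in(((490,-250,84),(570,-150,105)),((480,-260,45),(580,-140,70))):
        q=sel(P,lo,hi); print(c,len(q),np.median(q[:,2]) if len(q) else "",cv2.minAreaRect(q[:,:2].astype(np.float32)) if len(q)>4 else "")
E
python3 hd.py
```

```text
22.4 [ 530.78 -200.56  216.44] [-0.36  0.35 -0.09  1.13  0.   -0.95] 1.516965930017821
[[-0.83 -0.56  0.01]
 [-0.56  0.83 -0.  ]
 [-0.01 -0.   -1.  ]]
wrist 1792 95.00734168556541 ((527.5579833984375, -198.07090759277344), (35.96195602416992, 20.744247436523438), 5.575215816497803)
wrist 1854 55.22781280666695 ((534.927490234375, -183.07594299316406), (88.03058624267578, 85.95945739746094), 0.2039777785539627)
top 0  
top 10 46.62419802581428 ((546.5230102539062, -143.62606811523438), (5.418176174163818, 58.70364761352539), 88.4361801147461)
```

Call:
send_rows([
  {"offset":[0,0,0],"spin":1.3},
  {"offset":[0,0,0.1],"spin":2.6},
  {"offset":[0,0,0.15],"spin":3.65},
  {"offset":[0,0,0.2],"spin":3.65},
  {"offset":[0,0,0.2],"spin":3.65},
  {"offset":[0,0,0.2],"spin":3.65},
  {"offset":[0,0,0.2],"spin":3.65},
  {"offset":[0,0,0.2],"spin":3.65},
  {"offset":[0,0,0.2],"spin":3.65},
  {"offset":[0,0,0.2],"spin":3.65},
])

```text
time: 23.75
tcp_pos: [530.2, -201.1, 204.8]
eef_rot: [[-0.996, -0.087, 0.007], [-0.087, 0.996, -0.001], [-0.007, -0.001, -1.0]]
wrist_force: [0.5, -0.3, 0.6]
gripper_width: 59.7
grasp_force: 0.0
```

```bash
python3 j.py;python3 hd.py
```

```text
23.75 [ 530.15 -201.13  204.79] [-0.36  0.35 -0.11  1.1   0.   -0.45] 0.0016710121508684605
[[-1.   -0.09  0.01]
 [-0.09  1.   -0.  ]
 [-0.01 -0.   -1.  ]]
wrist 1904 95.02863290330163 ((527.7028198242188, -197.71974182128906), (35.6024284362793, 20.185041427612305), 5.58675479888916)
wrist 2237 55.22689877734672 ((535.16259765625, -182.631103515625), (53.914615631103516, 85.06551361083984), 0.4406220316886902)
top 0  
top 13 46.590732721149834 ((544.1573486328125, -143.01028442382812), (5.473894119262695, 65.31014251708984), 89.25067901611328)
```

Call:
send_rows([
  {"offset":[0.017,0.035,0.2],"spin":0},
  {"offset":[0.017,0.035,0.4],"spin":0},
  {"offset":[0.017,0.035,0.6],"spin":0},
  {"offset":[0.017,0.035,0.8],"spin":0},
  {"offset":[0.017,0.035,0.95],"spin":0},
  {"offset":[0.017,0.035,1.05],"spin":0},
  {"offset":[0.017,0.035,1.12],"spin":0},
  {"offset":[0.017,0.035,1.155],"spin":0},
  {"offset":[0.017,0.035,1.155],"spin":0},
  {"offset":[0.017,0.035,1.155],"spin":0},
])

```text
time: 25.1
tcp_pos: [529.6, -199.2, 135.7]
eef_rot: [[-0.996, -0.087, 0.008], [-0.087, 0.996, -0.001], [-0.008, -0.001, -1.0]]
wrist_force: [0.3, -0.5, 0.3]
gripper_width: 59.8
grasp_force: 0.0
```

Call:
send_rows([
  {"offset":[0,0,0],"spin":0},
  {"offset":[0,0,0],"spin":0},
  {"offset":[0,0,0],"spin":0},
  {"offset":[0,0,0],"spin":0},
  {"offset":[0,0,0],"spin":0},
  {"offset":[0,0,0],"spin":0},
  {"offset":[0,0,-0.3],"spin":0},
  {"offset":[0,0,-0.7],"spin":0},
  {"offset":[0,0,-1.1],"spin":0},
  {"offset":[0,0,-1.5],"spin":0},
], gripper=0, grip_force=80)

```text
time: 26.35
tcp_pos: [528.5, -199.1, 225.7]
eef_rot: [[-0.996, -0.087, 0.006], [-0.087, 0.996, -0.0], [-0.006, -0.001, -1.0]]
wrist_force: [-0.2, 0.7, -1.3]
gripper_width: 19.1
grasp_force: 78.2
```

```bash
sed -i 's/np.arctan2(R\[1,0\],R\[0,0\])-a/np.arctan2(-R[1,0],-R[0,0])-a/' st.py; python3 st.py;python3 j.py
```

```text
26.35 rack x,v,z 514.3346087183817 -233.28476378964228 225.7361395091921 yaw err 0.02166188411593266 Fx,Fv,Fz -0.17191672272853648 0.6785176323603188 -1.338056793973808 grip 19.072758626673938
26.35 [ 528.52 -199.07  225.74] [-0.36  0.34 -0.08  1.15  0.   -0.45] 0.4553373806233736
[[-1.   -0.09  0.01]
 [-0.09  1.   -0.  ]
 [-0.01 -0.   -1.  ]]
```

Call:
send_rows([
  {"offset":[-0.01,0.4,0],"spin":0.05},
  {"offset":[-0.02,1.0,0],"spin":0.1},
  {"offset":[-0.03,1.7,0],"spin":0.155},
  {"offset":[-0.04,2.4,0],"spin":0.155},
  {"offset":[-0.06,3.1,0],"spin":0.155},
  {"offset":[-0.07,3.7,0],"spin":0.155},
  {"offset":[-0.08,4.1,0],"spin":0.155},
  {"offset":[-0.08,4.3,0],"spin":0.155},
  {"offset":[-0.08,4.35,0],"spin":0.155},
  {"offset":[-0.08,4.35,0],"spin":0.155},
])

```text
time: 27.6
tcp_pos: [510.9, 60.8, 225.0]
eef_rot: [[-0.998, -0.065, 0.007], [-0.065, 0.998, -0.001], [-0.007, -0.001, -1.0]]
wrist_force: [-1.3, 0.1, -2.0]
gripper_width: 18.6
grasp_force: 78.3
```

```bash
python3 st.py; python3 rk.py w6 wrist scene
```

```text
27.6 rack x,v,z 513.7441120979628 27.189927751969265 225.04581666842526 yaw err -0.0002752087127020353 Fx,Fv,Fz -1.2798510660368914 0.14203450743362087 -2.027328792611574 grip 18.568455567609153
27.6 [510.86  60.81 225.05] [-1.29  0.06 -2.03]
wrist yaw 0.061905970509954285 3858 slopes [-0.    0.01 -0.  ]
  band 1723 [-36.82 -30.54 -25.52] z 80.4956267808935 xrange [474.96 547.27]
  band 467 [39.83 42.53 45.3 ] z 80.30337981241561 xrange [477.27 514.77]
  band 860 [107.43 109.27 113.11] z 80.14440018831331 xrange [478.01 544.01]
  band 808 [166.04 167.51 171.72] z 79.8495012200962 xrange [477.7  543.88]
scene yaw 0.07280994711887886 313 slopes [ 0.02  0.   -0.03 -0.  ]
  band 72 [-42.63 -35.02 -29.53] z 79.4150985581087 xrange [474.9  512.99]
  band 62 [33.38 38.1  41.97] z 77.76177600215027 xrange [480.02 545.91]
  band 85 [100.62 106.06 109.88] z 78.614327503401 xrange [479.9  547.57]
  band 94 [161.92 165.43 167.85] z 79.45369428930627 xrange [479.72 544.75]
```

View pics/w6wrist.png

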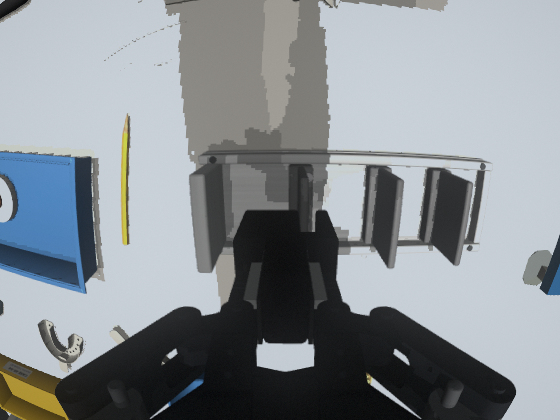

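Call:
send_rows([
  {"offset":[0,0,0.15],"spin":0},
  {"offset":[0,0,0.22],"spin":0},
  {"offset":[0,0,0.29],"spin":0},
  {"offset":[0,0,0.36],"spin":0},
  {"offset":[0,0,0.45],"spin":0},
  {"offset":[0,0,0.55],"spin":0},
  {"offset":[0,0,0.65],"spin":0},
  {"offset":[0,0,0.75],"spin":0},
  {"offset":[0,0,0.81],"spin":0},
  {"offset":[0,0,0.81],"spin":0},
])

```text
time: 28.95
tcp_pos: [511.1, 61.3, 176.3]
eef_rot: [[-0.998, -0.066, 0.007], [-0.066, 0.998, -0.001], [-0.007, -0.001, -1.0]]
wrist_force: [-0.0, -0.6, -1.7]
gripper_width: 19.1
grasp_force: 78.3
```

```bash
python3 st.py
```

```text
28.95 rack x,v,z 513.967967198758 27.630416771821253 176.29439716473183 yaw err 8.666455131509099e-05 Fx,Fv,Fz -0.06342044756839543 -0.5949795373881938 -1.7276929082123882 grip 19.05884887286923
```

Call:
send_rows([
  {"offset":[0,-0.03,0],"spin":0},
  {"offset":[0,-0.07,0],"spin":0},
  {"offset":[0,-0.12,0],"spin":0},
  {"offset":[0,-0.17,0],"spin":0},
  {"offset":[0,-0.22,0],"spin":0},
  {"offset":[0,-0.27,0],"spin":0},
  {"offset":[0,-0.32,0],"spin":0},
  {"offset":[0,-0.36,0],"spin":0},
  {"offset":[0,-0.39,0],"spin":0},
  {"offset":[0,-0.4,0],"spin":0},
])

```text
time: 30.2
tcp_pos: [512.8, 38.4, 176.7]
eef_rot: [[-0.998, -0.066, 0.007], [-0.066, 0.998, 0.003], [-0.008, 0.003, -1.0]]
wrist_force: [-0.6, 8.1, -2.2]
gripper_width: 19.1
grasp_force: 78.4
```

```bash
python3 st.py
```

```text
30.2 rack x,v,z 514.202031757913 4.743758935301834 176.70842727907655 yaw err 0.0007661994814063544 Fx,Fv,Fz -0.10842342458281606 8.114932839279744 -2.2452721626495142 grip 19.089653269528668
```

Call:
send_rows([
  {"offset":[0,-0.005,0],"spin":0},
  {"offset":[0,-0.01,0],"spin":0},
  {"offset":[0,-0.015,0],"spin":0},
  {"offset":[0,-0.02,0],"spin":0},
  {"offset":[0,-0.025,0],"spin":0},
  {"offset":[0,-0.03,0],"spin":0},
  {"offset":[0,-0.035,0],"spin":0},
  {"offset":[0,-0.04,0],"spin":0},
  {"offset":[0,-0.045,0],"spin":0},
  {"offset":[0,-0.05,0],"spin":0},
])

```text
time: 31.45
tcp_pos: [513.0, 35.5, 176.7]
eef_rot: [[-0.998, -0.066, 0.007], [-0.066, 0.998, 0.003], [-0.007, 0.003, -1.0]]
wrist_force: [0.3, 8.5, -2.3]
gripper_width: 18.7
grasp_force: 78.4
```

```bash
python3 st.py
```

```text
31.45 rack x,v,z 514.186301750991 1.8392967734912204 176.6965693248866 yaw err 0.000881172116679832 Fx,Fv,Fz 0.8476418966500683 8.503823203638865 -2.3116132925235524 grip 18.724083252406604
```

Call:
send_rows([
  {"offset":[0,-0.004,0],"spin":0},
  {"offset":[0,-0.008,0],"spin":0},
  {"offset":[0,-0.012,0],"spin":0},
  {"offset":[0,-0.016,0],"spin":0},
  {"offset":[0,-0.02,0],"spin":0},
  {"offset":[0,-0.023,0],"spin":0},
  {"offset":[0,-0.026,0],"spin":0},
  {"offset":[0,-0.028,0],"spin":0},
  {"offset":[0,-0.03,0],"spin":0},
  {"offset":[0,-0.03,0],"spin":0},
])

```text
time: 32.7
tcp_pos: [513.1, 33.8, 176.7]
eef_rot: [[-0.998, -0.066, 0.007], [-0.066, 0.998, 0.003], [-0.008, 0.002, -1.0]]
wrist_force: [0.6, 8.3, -2.2]
gripper_width: 18.9
grasp_force: 78.3
```

```bash
python3 st.py
```

```text
32.7 rack x,v,z 514.1856756056611 0.05061097239506296 176.72243355851245 yaw err 0.000863612766974442 Fx,Fv,Fz 1.1442402820518462 8.283847090292165 -2.236340187665898 grip 18.94883189101246
```

Call:
send_rows([
  {"offset":[0,-0.004,0],"spin":0},
  {"offset":[0,-0.008,0],"spin":0},
  {"offset":[0,-0.012,0],"spin":0},
  {"offset":[0,-0.015,0],"spin":0},
  {"offset":[0,-0.018,0],"spin":0},
  {"offset":[0,-0.02,0],"spin":0},
  {"offset":[0,-0.022,0],"spin":0},
  {"offset":[0,-0.024,0],"spin":0},
  {"offset":[0,-0.025,0],"spin":0},
  {"offset":[0,-0.025,0],"spin":0},
])

```text
time: 33.95
tcp_pos: [513.2, 32.2, 176.7]
eef_rot: [[-0.998, -0.066, 0.007], [-0.066, 0.998, 0.003], [-0.008, 0.002, -1.0]]
wrist_force: [-0.2, 8.4, -2.8]
gripper_width: 18.9
grasp_force: 78.3
```

```bash
python3 st.py
```

```text
33.95 rack x,v,z 514.2035172260331 -1.4657749099003752 176.70723204127273 yaw err 0.0008714901005180548 Fx,Fv,Fz 0.3283765467857027 8.391644260348059 -2.7678694361508542 grip 18.869500629503747
```

Call:
send_rows([
  {"offset":[0,-0.005,0],"spin":0},
  {"offset":[0,-0.01,0],"spin":0},
  {"offset":[0,-0.014,0],"spin":0},
  {"offset":[0,-0.018,0],"spin":0},
  {"offset":[0,-0.021,0],"spin":0},
  {"offset":[0,-0.024,0],"spin":0},
  {"offset":[0,-0.026,0],"spin":0},
  {"offset":[0,-0.028,0],"spin":0},
  {"offset":[0,-0.03,0],"spin":0},
  {"offset":[0,-0.03,0],"spin":0},
])

```text
time: 35.2
tcp_pos: [513.2, 31.4, 176.7]
eef_rot: [[-0.998, -0.067, 0.007], [-0.067, 0.998, 0.005], [-0.007, 0.005, -1.0]]
wrist_force: [-0.5, 14.7, -2.7]
gripper_width: 19.0
grasp_force: 78.5
```

```bash
python3 st.py
```

```text
35.2 rack x,v,z 514.1875256400341 -2.3107252687585387 176.681922508595 yaw err 0.0015326641780192135 Fx,Fv,Fz 0.509323518017318 14.677381959362107 -2.7328191157373496 grip 19.003157035328215
```

Call:
send_rows([
  {"offset":[0,0.05,0],"spin":0},
  {"offset":[0,0.083,0],"spin":0},
  {"offset":[0,0.083,-0.4],"spin":0},
  {"offset":[0,0.083,-0.8],"spin":0},
  {"offset":[0,0.083,-0.85],"spin":0},
  {"offset":[0,0.5,-0.85],"spin":0},
  {"offset":[0,1.1,-0.85],"spin":0},
  {"offset":[0,1.5,-0.85],"spin":0},
  {"offset":[0,1.63,-0.85],"spin":0},
  {"offset":[0,1.63,-0.85],"spin":0},
])

```text
time: 36.45
tcp_pos: [506.3, 126.8, 226.9]
eef_rot: [[-0.998, -0.066, 0.006], [-0.066, 0.998, -0.001], [-0.006, -0.002, -1.0]]
wrist_force: [0.4, 0.0, -1.3]
gripper_width: 19.0
grasp_force: 78.9
```

```bash
python3 st.py; python3 rk.py w7 wrist
```

```text
36.45 rack x,v,z 513.4982292849735 93.35567948427621 226.91183292095852 yaw err 0.0007557975993373323 Fx,Fv,Fz 0.38023251653014245 -0.010851564911210265 -1.2809778815577337 grip 19.00360900237123
36.45 [506.27 126.82 226.91] [ 0.38  0.01 -1.28]
wrist yaw 0.06520993158723376 3675 slopes [-0.  0. -0.]
  band 1467 [-38.04 -30.95 -26.84] z 80.20352136747624 xrange [474.73 547.49]
  band 856 [13.69 17.34 19.27] z 80.03870858292763 xrange [478.08 544.43]
  band 485 [106.23 108.97 111.93] z 80.28871932367196 xrange [477.53 515.55]
  band 867 [164.56 166.7  170.46] z 80.1873558025095 xrange [477.97 544.77]
```

Call:
send_rows([
  {"offset":[0,0,0.15],"spin":0},
  {"offset":[0,0,0.22],"spin":0},
  {"offset":[0,0,0.29],"spin":0},
  {"offset":[0,0,0.36],"spin":0},
  {"offset":[0,0,0.45],"spin":0},
  {"offset":[0,0,0.55],"spin":0},
  {"offset":[0,0,0.65],"spin":0},
  {"offset":[0,0,0.76],"spin":0},
  {"offset":[0,0,0.84],"spin":0},
  {"offset":[0,0,0.84],"spin":0},
])

```text
time: 37.75
tcp_pos: [506.6, 126.8, 176.7]
eef_rot: [[-0.998, -0.066, 0.006], [-0.066, 0.998, -0.001], [-0.006, -0.001, -1.0]]
wrist_force: [0.5, 0.5, -1.7]
gripper_width: 18.8
grasp_force: 79.0
```

```bash
python3 st.py
```

```text
37.75 rack x,v,z 513.8610090401312 93.29161249593875 176.6719544486843 yaw err 5.351569505972209e-05 Fx,Fv,Fz 0.5270520129707515 0.43759118074838144 -1.651408613817933 grip 18.805787745399762
```

Call:
send_rows([
  {"offset":[0,-0.04,0],"spin":0},
  {"offset":[0,-0.1,0],"spin":0},
  {"offset":[0,-0.2,0],"spin":0},
  {"offset":[0,-0.3,0],"spin":0},
  {"offset":[0,-0.4,0],"spin":0},
  {"offset":[0,-0.5,0],"spin":0},
  {"offset":[0,-0.6,0],"spin":0},
  {"offset":[0,-0.69,0],"spin":0},
  {"offset":[0,-0.75,0],"spin":0},
  {"offset":[0,-0.77,0],"spin":0},
])

```text
time: 39.0
tcp_pos: [509.9, 80.4, 177.2]
eef_rot: [[-0.998, -0.065, 0.007], [-0.065, 0.998, -0.001], [-0.007, -0.001, -1.0]]
wrist_force: [0.3, 5.1, -2.7]
gripper_width: 18.7
grasp_force: 78.8
```

```bash
python3 st.py
```

```text
39.0 rack x,v,z 514.0760726418622 46.84464687568916 177.17956231523107 yaw err -0.000228011724448543 Fx,Fv,Fz 0.5884536335474511 5.100034243854239 -2.6549469433009887 grip 18.700859116531586
```

Call:
send_rows([
  {"offset":[0,-0.006,0],"spin":0},
  {"offset":[0,-0.012,0],"spin":0},
  {"offset":[0,-0.018,0],"spin":0},
  {"offset":[0,-0.024,0],"spin":0},
  {"offset":[0,-0.029,0],"spin":0},
  {"offset":[0,-0.034,0],"spin":0},
  {"offset":[0,-0.038,0],"spin":0},
  {"offset":[0,-0.042,0],"spin":0},
  {"offset":[0,-0.044,0],"spin":0},
  {"offset":[0,-0.045,0],"spin":0},
])

```text
time: 40.25
tcp_pos: [510.1, 78.2, 177.2]
eef_rot: [[-0.998, -0.066, 0.007], [-0.066, 0.998, -0.0], [-0.007, -0.001, -1.0]]
wrist_force: [-1.3, 6.6, -1.9]
gripper_width: 19.1
grasp_force: 79.0
```

```bash
python3 st.py
```

```text
40.25 rack x,v,z 514.1120704251823 44.592936479654036 177.17061018908768 yaw err 0.0001582541085236172 Fx,Fv,Fz -0.9121332231786841 6.695777054688569 -1.9248607456179863 grip 19.11721013720386
```

Call:
send_rows([
  {"offset":[0,-0.002,0],"spin":0},
  {"offset":[0,-0.004,0],"spin":0},
  {"offset":[0,-0.006,0],"spin":0},
  {"offset":[0,-0.008,0],"spin":0},
  {"offset":[0,-0.01,0],"spin":0},
  {"offset":[0,-0.011,0],"spin":0},
  {"offset":[0,-0.011,0],"spin":0},
  {"offset":[0,-0.011,0],"spin":0},
  {"offset":[0,-0.011,0],"spin":0},
  {"offset":[0,-0.011,0],"spin":0},
])

```text
time: 41.5
tcp_pos: [510.1, 78.0, 177.2]
eef_rot: [[-0.998, -0.066, 0.007], [-0.066, 0.998, 0.001], [-0.007, 0.0, -1.0]]
wrist_force: [-0.8, 7.8, -2.1]
gripper_width: 18.9
grasp_force: 79.0
```

```bash
python3 st.py
```

```text
41.5 rack x,v,z 514.0856521280632 44.36971104101344 177.1662088625469 yaw err 0.00045730872834810754 Fx,Fv,Fz -0.3011550350022886 7.884710112885207 -2.127981135145018 grip 18.850036526332396
```

Call:
send_rows([
  {"offset":[0,-0.003,0],"spin":0},
  {"offset":[0,-0.006,0],"spin":0},
  {"offset":[0,-0.008,0],"spin":0},
  {"offset":[0,-0.01,0],"spin":0},
  {"offset":[0,-0.01,0],"spin":0},
  {"offset":[0,-0.01,0],"spin":0},
  {"offset":[0,-0.01,0],"spin":0},
  {"offset":[0,-0.01,0],"spin":0},
  {"offset":[0,-0.01,0],"spin":0},
  {"offset":[0,-0.01,0],"spin":0},
])

```text
time: 42.75
tcp_pos: [510.1, 77.8, 177.2]
eef_rot: [[-0.998, -0.066, 0.007], [-0.066, 0.998, 0.002], [-0.007, 0.001, -1.0]]
wrist_force: [-1.8, 10.5, -1.8]
gripper_width: 19.0
grasp_force: 79.0
```

```bash
python3 st.py
```

```text
42.75 rack x,v,z 514.1100604360339 44.160321753083316 177.24452774995737 yaw err 0.0007501596007349759 Fx,Fv,Fz -1.0671533863590223 10.637446981884661 -1.7718341793209904 grip 18.96640266092123
```

Call:
send_rows([
  {"offset":[0,0.04,0],"spin":0},
  {"offset":[0,0.06,0],"spin":0},
  {"offset":[0,0.06,-0.4],"spin":0},
  {"offset":[0,0.06,-0.8],"spin":0},
  {"offset":[0,0.06,-0.85],"spin":0},
  {"offset":[0,0.5,-0.85],"spin":0},
  {"offset":[0,1.1,-0.85],"spin":0},
  {"offset":[0,1.6,-0.85],"spin":0},
  {"offset":[0,1.815,-0.85],"spin":0},
  {"offset":[0,1.815,-0.85],"spin":0},
])

```text
time: 44.0
tcp_pos: [502.4, 185.6, 227.3]
eef_rot: [[-0.998, -0.067, 0.006], [-0.067, 0.998, -0.001], [-0.006, -0.002, -1.0]]
wrist_force: [0.0, -0.7, -1.8]
gripper_width: 19.3
grasp_force: 79.2
```

```bash
python3 st.py; python3 rk.py w8 wrist
```

```text
44.0 rack x,v,z 513.4797222077821 152.30739693483767 227.34315188815143 yaw err 0.0012661726570208087 Fx,Fv,Fz -0.03377994478750292 -0.7283180160383823 -1.7542099799847135 grip 19.291940172727163
44.0 [502.39 185.64 227.34] [ 0.01 -0.73 -1.75]
wrist yaw 0.065551065589441 3285 slopes [ 0.   -0.   -0.01]
  band 1175 [-38.15 -30.17 -26.72] z 80.04481267828072 xrange [474.89 546.95]
  band 788 [13.56 17.75 19.32] z 79.68912714872313 xrange [477.98 544.71]
  band 838 [59.44 63.24 65.02] z 79.98460916997594 xrange [477.93 544.37]
  band 484 [165.   167.79 170.72] z 80.3181464730395 xrange [477.61 515.77]
```

Call:
send_rows([
  {"offset":[0,0.005,0.15],"spin":0},
  {"offset":[0,0.005,0.22],"spin":0},
  {"offset":[0,0.005,0.29],"spin":0},
  {"offset":[0,0.005,0.36],"spin":0},
  {"offset":[0,0.005,0.45],"spin":0},
  {"offset":[0,0.005,0.55],"spin":0},
  {"offset":[0,0.005,0.65],"spin":0},
  {"offset":[0,0.005,0.76],"spin":0},
  {"offset":[0,0.005,0.84],"spin":0},
  {"offset":[0,0.005,0.84],"spin":0},
])

```text
time: 45.3
tcp_pos: [502.8, 185.7, 177.2]
eef_rot: [[-0.998, -0.066, 0.007], [-0.066, 0.998, -0.001], [-0.006, -0.001, -1.0]]
wrist_force: [0.2, 0.3, -1.3]
gripper_width: 19.0
grasp_force: 79.2
```

```bash
python3 st.py
```

```text
45.3 rack x,v,z 513.870128320063 152.3173041142916 177.2069324110734 yaw err 0.00010827466612120529 Fx,Fv,Fz 0.2025580246193487 0.27843315696575954 -1.2801637222194173 grip 19.034638612733215
```

Call:
send_rows([
  {"offset":[0,-0.04,0],"spin":0},
  {"offset":[0,-0.12,0],"spin":0},
  {"offset":[0,-0.24,0],"spin":0},
  {"offset":[0,-0.37,0],"spin":0},
  {"offset":[0,-0.5,0],"spin":0},
  {"offset":[0,-0.63,0],"spin":0},
  {"offset":[0,-0.76,0],"spin":0},
  {"offset":[0,-0.88,0],"spin":0},
  {"offset":[0,-0.96,0],"spin":0},
  {"offset":[0,-0.985,0],"spin":0},
])

```text
time: 46.55
tcp_pos: [506.8, 127.4, 177.7]
eef_rot: [[-0.998, -0.066, 0.007], [-0.066, 0.998, 0.002], [-0.007, 0.001, -1.0]]
wrist_force: [-0.5, 6.1, -5.1]
gripper_width: 19.3
grasp_force: 78.7
```

```bash
python3 st.py
```

```text
46.55 rack x,v,z 514.0440425366025 93.87039825162917 177.70018722012404 yaw err 0.00035032740905878434 Fx,Fv,Fz -0.14210442155872355 6.086368554345675 -5.103230727648535 grip 19.326293931159153
```

Call:
send_rows([
  {"offset":[0,-0.007,0],"spin":0},
  {"offset":[0,-0.014,0],"spin":0},
  {"offset":[0,-0.02,0],"spin":0},
  {"offset":[0,-0.026,0],"spin":0},
  {"offset":[0,-0.031,0],"spin":0},
  {"offset":[0,-0.036,0],"spin":0},
  {"offset":[0,-0.04,0],"spin":0},
  {"offset":[0,-0.043,0],"spin":0},
  {"offset":[0,-0.045,0],"spin":0},
  {"offset":[0,-0.045,0],"spin":0},
])

```text
time: 47.8
tcp_pos: [507.0, 124.9, 177.7]
eef_rot: [[-0.998, -0.066, 0.007], [-0.066, 0.998, 0.002], [-0.007, 0.001, -1.0]]
wrist_force: [-0.8, 7.0, -5.2]
gripper_width: 19.4
grasp_force: 78.7
```

```bash
python3 st.py
```

```text
47.8 rack x,v,z 514.07617943426 91.4102913615624 177.7129146610899 yaw err 0.0006376749332983045 Fx,Fv,Fz -0.36577839288007696 7.0109267069682915 -5.244963529442427 grip 19.415321585513887
```

Call:
send_rows([
  {"offset":[0,-0.002,0],"spin":0},
  {"offset":[0,-0.004,0],"spin":0},
  {"offset":[0,-0.006,0],"spin":0},
  {"offset":[0,-0.008,0],"spin":0},
  {"offset":[0,-0.01,0],"spin":0},
  {"offset":[0,-0.012,0],"spin":0},
  {"offset":[0,-0.014,0],"spin":0},
  {"offset":[0,-0.015,0],"spin":0},
  {"offset":[0,-0.016,0],"spin":0},
  {"offset":[0,-0.016,0],"spin":0},
])

```text
time: 49.05
tcp_pos: [507.0, 124.0, 177.7]
eef_rot: [[-0.998, -0.066, 0.007], [-0.066, 0.998, 0.002], [-0.007, 0.001, -1.0]]
wrist_force: [-0.4, 5.9, -4.8]
gripper_width: 18.9
grasp_force: 78.7
```

```bash
python3 st.py
```

```text
49.05 rack x,v,z 514.0842411809297 90.48247409560662 177.7173148477438 yaw err 0.0007200965620719341 Fx,Fv,Fz -0.017273057655408763 5.930676352664098 -4.756517915878102 grip 18.89260514065009
```

Call:
send_rows([
  {"offset":[0,-0.002,0],"spin":0},
  {"offset":[0,-0.004,0],"spin":0},
  {"offset":[0,-0.006,0],"spin":0},
  {"offset":[0,-0.008,0],"spin":0},
  {"offset":[0,-0.01,0],"spin":0},
  {"offset":[0,-0.011,0],"spin":0},
  {"offset":[0,-0.012,0],"spin":0},
  {"offset":[0,-0.012,0],"spin":0},
  {"offset":[0,-0.012,0],"spin":0},
  {"offset":[0,-0.012,0],"spin":0},
])

```text
time: 50.3
tcp_pos: [507.1, 123.7, 177.8]
eef_rot: [[-0.998, -0.067, 0.007], [-0.066, 0.998, 0.003], [-0.007, 0.002, -1.0]]
wrist_force: [-0.1, 8.5, -4.4]
gripper_width: 19.1
grasp_force: 78.8
```

```bash
python3 st.py
```

```text
50.3 rack x,v,z 514.0767767677398 90.14925118542465 177.7637892889169 yaw err 0.0009369567643279508 Fx,Fv,Fz 0.4123214220526819 8.49238177439317 -4.410552506643292 grip 19.0937571409101
```

Call:
send_rows([
  {"offset":[0,-0.003,0],"spin":0},
  {"offset":[0,-0.005,0],"spin":0},
  {"offset":[0,-0.007,0],"spin":0},
  {"offset":[0,-0.007,0],"spin":0},
  {"offset":[0,-0.007,0],"spin":0},
  {"offset":[0,-0.007,0],"spin":0},
  {"offset":[0,-0.007,0],"spin":0},
  {"offset":[0,-0.007,0],"spin":0},
  {"offset":[0,-0.007,0],"spin":0},
  {"offset":[0,-0.007,0],"spin":0},
])

```text
time: 51.55
tcp_pos: [507.1, 123.5, 177.8]
eef_rot: [[-0.998, -0.067, 0.007], [-0.067, 0.998, 0.004], [-0.007, 0.003, -1.0]]
wrist_force: [-1.2, 9.7, -4.5]
gripper_width: 19.2
grasp_force: 78.8
```

```bash
python3 st.py
```

```text
51.55 rack x,v,z 514.0975588516495 89.99704469115737 177.79396521395785 yaw err 0.001103199210201855 Fx,Fv,Fz -0.5635029277091793 9.757470089165324 -4.504803342550447 grip 19.231907847951476
```

Call:
send_rows([
  {"offset":[0,-0.002,0],"spin":0},
  {"offset":[0,-0.004,0],"spin":0},
  {"offset":[0,-0.005,0],"spin":0},
  {"offset":[0,-0.005,0],"spin":0},
  {"offset":[0,-0.005,0],"spin":0},
  {"offset":[0,-0.005,0],"spin":0},
  {"offset":[0,-0.005,0],"spin":0},
  {"offset":[0,-0.005,0],"spin":0},
  {"offset":[0,-0.005,0],"spin":0},
  {"offset":[0,-0.005,0],"spin":0},
])

```text
time: 52.8
tcp_pos: [507.1, 123.3, 177.8]
eef_rot: [[-0.998, -0.067, 0.007], [-0.067, 0.998, 0.004], [-0.007, 0.003, -1.0]]
wrist_force: [-1.0, 10.9, -4.9]
gripper_width: 18.8
grasp_force: 78.8
```

```bash
python3 st.py
```

```text
52.8 rack x,v,z 514.086064556132 89.81070675885691 177.81628456602823 yaw err 0.0012247755403306387 Fx,Fv,Fz -0.31201325239146027 10.983513987641127 -4.934088907815777 grip 18.816443655603447
```

Call:
send_rows([
  {"offset":[0,0.05,0],"spin":0},
  {"offset":[0,0.075,0],"spin":0},
  {"offset":[0,0.075,-0.4],"spin":0},
  {"offset":[0,0.075,-0.8],"spin":0},
  {"offset":[0,0.075,-0.95],"spin":0},
  {"offset":[0,-0.3,-0.95],"spin":0},
  {"offset":[0,-1.0,-0.95],"spin":0},
  {"offset":[0,-1.8,-0.95],"spin":0},
  {"offset":[0,-2.3,-0.95],"spin":0},
  {"offset":[0,-2.4,-0.95],"spin":0},
])

```text
time: 54.05
tcp_pos: [516.0, -23.7, 234.4]
eef_rot: [[-0.998, -0.063, 0.007], [-0.063, 0.998, -0.001], [-0.007, -0.001, -1.0]]
wrist_force: [0.3, 0.8, -1.1]
gripper_width: 18.8
grasp_force: 79.6
```

```bash
python3 st.py; python3 rk.py w9 wrist; python3 j.py
```

```text
54.05 rack x,v,z 513.376466994101 -57.45732599068212 234.39372809092413 yaw err -0.0025386876434730227 Fx,Fv,Fz 0.36005787845373166 0.7313864879464638 -1.0969304956536594 grip 18.756322748958965
54.05 [516.04 -23.68 234.39] [ 0.31  0.75 -1.1 ]
wrist yaw 0.06451381647075531 3097 slopes [-0.09 -0.    0.    0.  ]
  band 816 [-38.79 -34.47 -27.46] z 80.46297209462256 xrange [474.17 516.93]
  band 789 [13.09 15.02 18.52] z 80.11616521232287 xrange [478.   544.65]
  band 780 [58.45 60.27 64.28] z 80.02942564526532 xrange [478.05 544.76]
  band 712 [104.39 105.91 110.18] z 79.82976335017094 xrange [478.44 544.86]
54.1 [516.1  -23.26 234.44] [-0.04  0.25 -0.18  1.14 -0.   -0.11] 0.03599546464474598
[[-1.   -0.06  0.01]
 [-0.06  1.   -0.  ]
 [-0.01 -0.   -1.  ]]
```

Call:
send_rows([
  {"offset":[0,-0.5,0],"spin":0},
  {"offset":[0,-1.1,0],"spin":0},
  {"offset":[-0.01,-1.8,0],"spin":0},
  {"offset":[-0.02,-2.4,0],"spin":0},
  {"offset":[-0.025,-2.8,0.1],"spin":0},
  {"offset":[-0.025,-2.95,0.3],"spin":0},
  {"offset":[-0.025,-2.95,0.6],"spin":0},
  {"offset":[-0.025,-2.95,0.9],"spin":0},
  {"offset":[-0.025,-2.95,1.1],"spin":0},
  {"offset":[-0.025,-2.95,1.2],"spin":0},
])

```text
time: 55.35
tcp_pos: [529.7, -197.7, 162.1]
eef_rot: [[-0.998, -0.067, 0.006], [-0.067, 0.998, -0.0], [-0.006, -0.0, -1.0]]
wrist_force: [-0.7, 0.0, -1.4]
gripper_width: 18.8
grasp_force: 79.8
```

```bash
python3 j.py
```

```text
55.35 [ 529.66 -197.66  162.14] [-0.36  0.38 -0.18  1.    0.   -0.42] 0.10364607600104307
[[-1.   -0.07  0.01]
 [-0.07  1.   -0.  ]
 [-0.01 -0.   -1.  ]]
```

Call:
send_rows([
  {"offset":[0,0,0.1],"spin":0},
  {"offset":[0,0,0.2],"spin":0},
  {"offset":[0,0,0.28],"spin":0},
  {"offset":[0,0,0.34],"spin":0},
  {"offset":[0,0,0.38],"spin":0},
  {"offset":[0,0,0.4],"spin":0},
  {"offset":[0,0,0.41],"spin":0},
  {"offset":[0,0,0.42],"spin":0},
  {"offset":[0,0,0.425],"spin":0},
  {"offset":[0,0,0.425],"spin":0},
])

```text
time: 56.6
tcp_pos: [530.0, -198.5, 137.6]
eef_rot: [[-0.998, -0.066, 0.007], [-0.066, 0.998, -0.001], [-0.007, -0.001, -1.0]]
wrist_force: [-0.1, 0.5, -2.5]
gripper_width: 18.6
grasp_force: 79.8
```

```bash
python3 j.py; python3 st.py
```

```text
56.6 [ 530.04 -198.54  137.58] [-0.36  0.41 -0.21  0.94  0.   -0.42] 0.0006388374982378344
[[-1.   -0.07  0.01]
 [-0.07  1.   -0.  ]
 [-0.01 -0.   -1.  ]]
56.6 rack x,v,z 515.8805709743046 -232.86004805679812 137.57968751908467 yaw err 0.00010550096847340706 Fx,Fv,Fz -0.08875713632172477 0.5222043584516796 -2.4928769449093773 grip 18.60425625233011
```

Call:
send_rows([
  {"offset":[0,0,0.005],"spin":0},
  {"offset":[0,0,0.01],"spin":0},
  {"offset":[0,0,0.015],"spin":0},
  {"offset":[0,0,0.02],"spin":0},
  {"offset":[0,0,0.025],"spin":0},
  {"offset":[0,0,0.025],"spin":0},
  {"offset":[0,0,0.025],"spin":0},
  {"offset":[0,0,0.025],"spin":0},
  {"offset":[0,0,0.025],"spin":0},
  {"offset":[0,0,0.025],"spin":0},
])

```text
time: 57.85
tcp_pos: [530.1, -198.6, 136.1]
eef_rot: [[-0.998, -0.066, 0.007], [-0.066, 0.998, -0.001], [-0.007, -0.001, -1.0]]
wrist_force: [-0.3, -1.0, -1.5]
gripper_width: 18.9
grasp_force: 79.8
```

Call:
send_rows([
  {"offset":[0,0,0],"spin":0},
  {"offset":[0,0,0],"spin":0},
  {"offset":[0,0,0],"spin":0},
  {"offset":[0,0,0],"spin":0},
  {"offset":[0,0,0],"spin":0},
  {"offset":[0,0,-0.3],"spin":0},
  {"offset":[0,0,-0.7],"spin":0},
  {"offset":[0,0,-1.1],"spin":0},
  {"offset":[0,0,-1.5],"spin":0},
  {"offset":[0,0,-1.8],"spin":0},
], gripper=0.7)

```text
time: 59.1
tcp_pos: [529.4, -198.6, 245.2]
eef_rot: [[-0.998, -0.066, 0.008], [-0.066, 0.998, -0.001], [-0.008, -0.001, -1.0]]
wrist_force: [0.5, -0.1, 0.1]
gripper_width: 60.1
grasp_force: 0.0
```

```bash
python3 j.py; python3 wr.py w10 gauge; python3 hd.py; python3 rk.py w11 wrist scene
```

```text
59.1 [ 529.39 -198.56  245.18] [-0.36  0.33 -0.04  1.2   0.   -0.43] 0.3350255251823004
[[-1.   -0.07  0.01]
 [-0.07  1.   -0.  ]
 [-0.01 -0.   -1.  ]]
59.1 [ 529.39 -198.56  245.18] [ 0.52 -0.13  0.13] 60.09396071201992
gauge 0.95 [ 530.78 -199.62   -1.13]
wrist 1375 95.06089649558504 ((527.8802490234375, -197.989013671875), (35.31605911254883, 20.674449920654297), 2.9423763751983643)
wrist 1643 55.1979565570536 ((531.9298706054688, -182.84664916992188), (85.12833404541016, 94.88467407226562), 89.83578491210938)
top 0  
top 15 46.017602599489464 ((542.9951171875, -141.42922973632812), (5.659907817840576, 73.2930908203125), 84.97774505615234)
59.3 [ 529.26 -198.49  243.74] [-0.33 -0.23  0.38]
wrist yaw 0.06462248757634782 1616 slopes [ 0. -0.]
  band 1059 [-39.73 -36.45 -28.46] z 80.33655133645402 xrange [475.14 547.49]
  band 539 [11.92 13.85 17.77] z 79.33892437195792 xrange [478.58 544.99]
  band 18 [57.79 58.52 60.49] z 75.82210440271007 xrange [536.1  546.33]
scene yaw 0.06268846023063784 372 slopes [-0.    0.01  0.   -0.01]
  band 128 [-38.6  -30.46 -24.89] z 79.685630411006 xrange [476.58 549.48]
  band 79 [14.04 18.6  21.96] z 79.30208633634459 xrange [478.83 546.15]
  band 82 [59.7  64.18 67.87] z 78.91902621315359 xrange [479.05 544.29]
  band 83 [106.18 110.25 113.71] z 79.57660024810457 xrange [478.9  545.61]
```

View pics/w10.png

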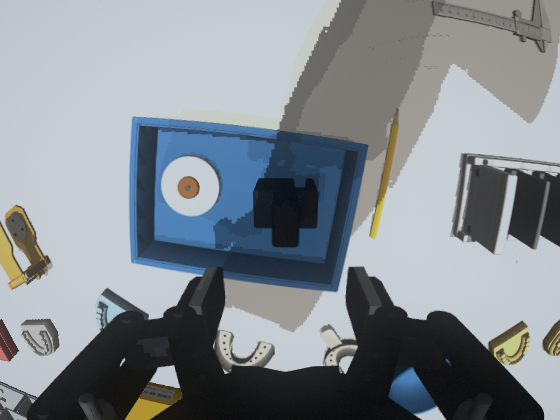

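The picture shows the gauge standing upright in the pan at about (285,210), with the brush wheel undisturbed at (188,187). The divider spacing, measured tip to tip, is about 46 mm, and the gripper is clear of everything.

```bash
python3 -c "
from bench import finish_job
print(finish_job())"
```

```text
the job is handed in; nothing more can be done
None
```

I pressed all three dividers home in order and handed the job in at about 59 s; the verdict was not reported. The gaps measured about 40 mm, to roughly 0.5 mm, and the gauge is upright and released in its pan.

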